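# Turn the four-way tube rack to its wide holes and put it in the chiller

## Robot

A 6-joint arm with a two-finger parallel gripper is mounted at the origin on the work surface. World frame = base frame: x ahead of the robot, y to its left, z up, the work surface at z = 0. Lengths are in mm, angles in rad, forces in N, time in s.
With the tool pointing down it reaches from about 275 to 1000 mm from the base axis. Payload 8.4 kg.
Tool frame: the origin (TCP) lies on the centre line of the jaws, within the pads' length; the fingertips stand r.tip_reach ahead of it and the grasp point (between the pads) lies 3 mm ahead of it (r.tip_reach is the distance from the TCP to the fingertips, in mm); z points along the fingers, y is the direction in which the jaws open and shut (so a half turn about z gives the same grasp; the last joint's range is limited). The gripper opens to 85 mm and grips with 20 to 120 N. Pads are 22 mm wide; open, the fingers measure 114 mm over their backs; the gripper's body (76 mm by 85 mm) begins 54 mm behind the grasp point. The pads swing forward as they close: fully open they stand 13 mm farther back than shut.
Start: joints at [1.339, 0.353, 1.633, -0, 1.155, -0.002], TCP at [142.363, 608.573, 253.281] pointing down, gripper open.
Joint ranges: [-2.63, 2.63], [-0.92, 2.1], [0.06, 2.66], [-1.3, 4.44], [0, 2.69], [-3.02, 3.02]. Speed limits (rad/s): [2.22, 2.22, 2.79, 3.14, 3.14, 3.14].

## Interface

Orientations are given as [roll, pitch, yaw] about the fixed x, y, z axes, in that order (R = Rz(yaw) Ry(pitch) Rx(roll)).
In Python, from rig import sense, optics, r, nets gives the robot as it stands. The module is installed in compiled form; this text tells all that it offers.
- The arm moves only by the tool carry_out, never from a script. Its argument "increments" is a list that holds one entry, the list of rows, each a list of 6 numbers: the shift along the tool's x, y, z normalised to -1 to 1, where 1 is 40 cm, then the turn, a rotation vector about the tool's x, y, z normalised to -1 to 1, where 1 is 60 degrees. A call has 1 to 5 rows; each row is the pose to reach, as a shift and turn from the pose commanded when the call began, along the tool's axes at that moment; what a row does not reach only later rows make up. A row lasts 1/12 s, in which the tool goes at most 41.7 mm and 7.16 degrees, less where a joint would pass 70% of its speed; a pose out of reach is approached as far as the arm can. A call with a number of a shift or a turn outside -1 to 1 is refused whole. A call with a gripper value outside its range is refused whole. "hand" is the closure, from 0 (fully open) to 1 (shut), set as the call begins (left out, the last holds). The fingers move at their own pace and stop on an object; "squeeze" is the grip in N (left out, the last holds). Time passes only in rows, so rows that repeat a pose let the fingers close. It gives the time, the measured TCP pose, the force and the opening at its end, in the units of the state.
- sense(): the state, without advancing time (a new reading comes with each control period).
- optics.grab_frame(name): name is "scene" or "side" or "wrist"; returns a dict with "img" (420x560x3 uint8, red, green, blue), "range_z" (420x560 float32, mm along the optical axis (not along the pixel's ray), 0 where there is no reading), "fov_y" (degrees; the focal length in pixels is half the picture's height over the tangent of half this angle, whatever the lens; pixels are square), "cx", "cy" (the principal point, pixels), "R" (3x3) and "t" (3): a world point X has camera coordinates R X + t. Camera axes: x right, y down, z forward; pixel columns grow to the right and rows downward; lengths in mm; the calibration is good to about 2 mm. A picture is of the moment at which its call begins.
- r.sign_off(): hands the job in, once; it reports no verdict.
Trained networks look in the newest picture that a camera, given by its name, has taken for a name from the list of things; names that differ only in an ending like _2 or _b are one class to them, and where a whole thing is asked for, a point or a joint stands for the part that bears it (a point fixed in the world has none). Each returns a list of dicts, best first, with "confidence" (0 to 1); they miss things now and then, are a little off and sometimes report something else, mostly with a low value. They report only what shows in the picture. A call takes as long as a camera call.
- nets.trace(target, camera): "mask" (420x560 bool, what is visible of it).
- nets.tip_of(target, camera): "point" ([x, y, z] in mm, in world coordinates, good to about 4 mm: a listed point, or the origin of a listed thing).
The state is a dict: "clock": time; "qpos": joint angles; "qvel": joint speeds; "joint_efforts": joint torques, N m; "eef_pos": TCP position; "tcp_rot": TCP orientation; "contact_force": force on the tool from outside, world axes, zero at the start; "wrist_torque": the same for the moment, N m; "opening": opening from 0.0 (shut) to 1.0 (fully open).
Only numpy, scipy, OpenCV 4.12 (cv2) and the standard library are available. Lean on these libraries where they do the work, as an engineer would, in place of code of your own. Each camera call takes 0.05 s, during which the arm holds its last target.

## Task

Roll the four-way tube rack over on the bench one face at a time, letting it lie free on each face in turn, until the face with the four wide holes is on top. Then set it down flat in the well of the chiller with the wide holes up, without dropping it in, and slide the cover fully shut over it. Leave the bottle, the foil tray and the cup where they stand.

Things in the scene. Friction and masses are not known exactly. Their poses are not given: they have to be found in the camera images.
- rack_center (a point): Centre of the four-way tube rack: a hollow white plastic bar of square section, 168 mm long (x) by 56 by 56 mm, 0.13 to 0.23 kg, walls 4 mm. Each long face has its own pattern of round holes: -z four wide (30 mm) in one row, +z three rows of the smallest (8 mm), +y two rows of 17 mm, -y three rows of 11 mm. Starts loose on the mat, z up.
- wide_face (a point): Centre of the rack's outer face with the four wide holes (in one row, 40 mm apart), 28 mm from the rack's centre along its -z; axes as rack_center. It starts underneath, against the mat: two quarter turns about the rack's length, either way, bring it to the top.
- mat: Thin dark grey rubber mat fixed on the bench, 250 mm (x) by 260 mm (y), 2 mm thick, under the rack; origin at the centre of its underside, on the bench top.
- chiller: Bench chiller: fixed low grey case, 472 mm long, 169 mm wide, rim 80 mm above the bench. Origin on the bench under the middle of its well; x runs along it from the well (x -107 to +107 mm) to the cooling housing, whose flat top (to x = +342 mm) has the rim's height. Guide rails along both sides: inner edges 70 mm from the middle line, tops 14.5 mm above the rim.
- well_floor (a point): Middle of the flat floor of the chiller's well, 18 mm above the bench, axes as the chiller. The well is a steel-lined open box, 215 mm (x) by 125 mm (y) inside, 62 mm deep, upright walls.
- cover (a joint): Position in m of the chiller's flat white cover, 225 by 146 by 8 mm, which slides in the rails, 1 mm above the rim, along the chiller's x: 0 = fully shut over the well, 0.215 = fully open, parked on the housing. Starts at 0.20 to 0.215. It stays where it is left; slow sliding takes about 3 N.
- cover_grip (a point): Middle of the black upright grip bar on the cover, moving with it: 14 mm thick along the slide, 90 mm long across it. Site 103 mm, bar's top 113 mm, cover's upper face 89 mm (a 3 mm foot plate lies 5 mm round the bar) above the bench. With the cover shut it is at x = -85 mm of the chiller, at x = +130 mm when fully open.
- bottle: Bystander: clear glass bottle with a blue screw cap, 68 mm across, 150 mm tall, standing on the bench behind the mat; origin at its underside.
- foil_tray: Bystander: empty aluminium foil tray, about 124 by 94 mm, 39 mm high, standing on the bench behind the mat; origin at its underside.
- cup: Bystander: brown paper cup with a black lid, 84 mm across, 114 mm tall, standing on the bench behind the mat; origin at its underside.

How it is judged:
By the outcome, as a careful person would: the job done as asked, in the order asked, and still so for the second after the job is handed in, with the robot touching nothing.
It also fails if it takes over 72 s, if anything falls off the work surface, if the arm or the gripper's body presses on something with over 40 N, if the wrist force passes 120 N, or if a joint passes its speed limit or range.

## Working session

There is one attempt and no reset: what is moved stays moved. The work goes in short steps, Python scripts to look and compute and a tool call to move; the robot and the scene stay as the last step left them, time stands still between calls to the robot, and variables do not carry over. Pictures are saved under pics/ and viewed, and the job is handed in when it is done.

Besides the shell and the picture viewer there is one more tool, called after ">>>" as name(argument=value, ...) on one line, values as JSON. carry_out: Moves the arm, as the interface text tells. Its arguments: {"type":"object","properties":{"increments":{"type":"array","items":{"type":"array","items":{"type":"array","items":{"type":"number","minimum":-1,"maximum":1}}}},"hand":{"type":"number"},"squeeze":{"type":"number"}},"required":["increments"]}

```bash
mkdir -p pics; ls; cat > h.py <<'E'
from rig import sense, optics, r, nets
import numpy as np, cv2
from scipy.spatial.transform import Rotation as Ro
def save(f,n): cv2.imwrite('pics/'+n,f['img'][:,:,::-1])
def cloud(f):
    h,w=f['range_z'].shape; fl=h/2/np.tan(np.radians(f['fov_y']/2))
    v,u=np.mgrid[:h,:w]; z=f['range_z']
    P=np.stack([(u-f['cx'])/fl*z,(v-f['cy'])/fl*z,z],-1)
    return (P-np.array(f['t']))@np.array(f['R'])
E
python3 - <<'E'
from h import *
print(sense()); print(r.tip_reach)
for n in ['scene','side']:
    f=optics.grab_frame(n); save(f,n+'0.png'); print(n,f['fov_y'],np.round(-np.array(f['R']).T@f['t']))
    for k in ['rack_center','mat','chiller','well_floor','cover_grip','bottle','foil_tray','cup']:
        print(k,[(np.round(d['point']),round(d['confidence'],2)) for d in nets.tip_of(k,n)[:2]])
E
```

```text
pics
{'clock': 0.0, 'qpos': array([ 1.33863098e+00,  3.53690380e-01,  1.63411121e+00,  3.23473853e-06,
        1.15520600e+00, -2.41832931e-03]), 'qvel': array([-0.00135423, -0.00010131,  0.00091863,  0.00080121,  0.001196  ,
        0.00234086]), 'joint_efforts': array([ 1.47751332e-03, -6.05264425e+01, -3.42070806e+01,  1.95151551e-04,
        9.24777036e-03,  1.23575671e-05]), 'eef_pos': array([142.24188356, 608.15070921, 252.54509514]), 'tcp_rot': array([-3.14017773e+00, -6.37931301e-06,  2.91184432e+00]), 'contact_force': array([-0.42878383, -0.64889706,  0.53603862]), 'wrist_torque': array([-0.0683493 , -0.02823237, -0.02281481]), 'opening': 0.9975449705221436}
22.0
scene 43.700854419988715 [1192.  271.  914.]
rack_center [(array([451., 226.,  33.]), 0.6)]
mat [(array([473., 210.,   3.]), 0.92)]
chiller [(array([ 524., -233.,    2.]), 0.86)]
well_floor [(array([ 522., -230.,   22.]), 0.59)]
cover_grip [(array([ 648., -226.,  102.]), 0.9)]
bottle [(array([678., 203.,   2.]), 0.75)]
foil_tray [(array([676., 316.,  -2.]), 0.97)]
cup [(array([675.,  96.,   2.]), 0.81)]
side 55.7533391927486 [  20. -489.  654.]
rack_center [(array([451., 227.,  31.]), 0.61)]
mat [(array([470., 210.,   3.]), 0.59)]
chiller [(array([ 522., -236.,   -2.]), 0.64)]
well_floor [(array([ 523., -231.,   19.]), 0.65)]
cover_grip [(array([ 648., -226.,  103.]), 0.71)]
bottle [(array([674., 203.,   0.]), 0.7)]
foil_tray [(array([677., 316.,   0.]), 0.85)]
cup [(array([682.,  98.,   4.]), 0.6)]
```

View pics/scene0.png

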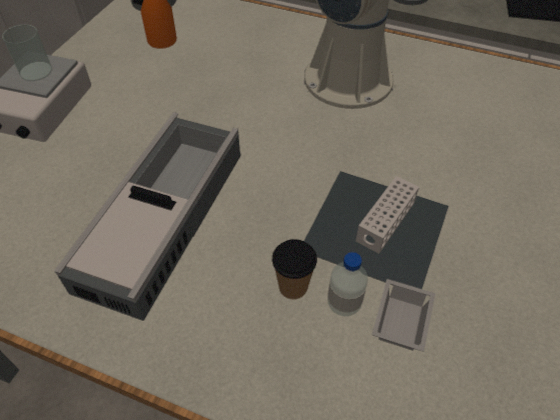

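View pics/side0.png

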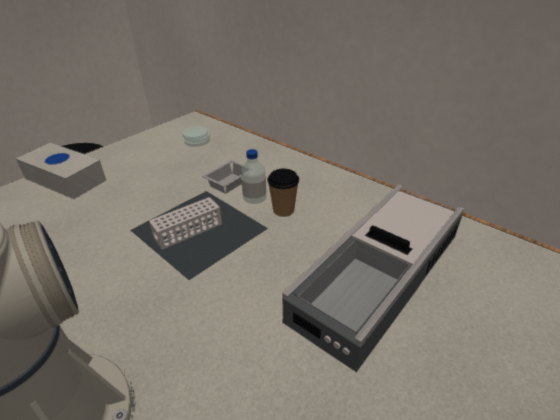

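```bash
python3 - <<'E'
from h import *
for n in ['scene','side']:
    f=optics.grab_frame(n); P=cloud(f)
    z=P[...,2]; m=(z>53)&(z<64)&(abs(P[...,0]-460)<130)&(abs(P[...,1]-215)<130)&(f['range_z']>0)
    q=P[m]; print(n,m.sum(),np.median(q[:,2]))
    r_=cv2.minAreaRect(q[:,:2].astype(np.float32)); print(r_, np.round(cv2.boxPoints(r_)))
    # chiller grip
    m=(z>108)&(z<118)&(abs(P[...,0]-648)<80)&(abs(P[...,1]+226)<80)
    q=P[m]; r_=cv2.minAreaRect(q[:,:2].astype(np.float32)); print('grip',r_,m.sum(),np.median(q[:,2]))
    m=(z>74)&(z<99)&(P[...,1]<-100)&(P[...,1]>-380)&(P[...,0]>350)
    q=P[m]; r_=cv2.minAreaRect(q[:,:2].astype(np.float32)); print('chil',r_,m.sum(), np.round(cv2.boxPoints(r_)))
    m=(z>10)&(z<24)&(abs(P[...,1]+232)<58)&(abs(P[...,0]-522)<105)
    q=P[m]; print('floor',np.median(q[:,2]),q.min(0),q.max(0))
    for nm,x,y in [('bottle',676,203),('tray',676,316),('cup',678,97)]:
        m=(z>15)&(z<200)&(abs(P[...,1]-y)<65)&(abs(P[...,0]-x)<75); q=P[m]; print(nm,np.round(np.percentile(q,[1,99],axis=0)))
E
```

```text
scene 1440 56.7604983838995
((454.34625244140625, 225.8860626220703), (57.086002349853516, 172.21678161621094), 76.90975952148438) [[364. 218.]
 [532. 179.]
 [545. 234.]
 [377. 273.]]
grip ((650.7655029296875, -227.61676025390625), (15.93572998046875, 88.40863800048828), 1.6949554681777954) 234 111.00141714828283
chil ((630.76806640625, -229.50613403320312), (473.0693664550781, 172.30636596679688), 1.7100127935409546) 11491 [[ 392. -150.]
 [ 397. -323.]
 [ 870. -309.]
 [ 865. -136.]]
floor 17.30466523028223 [ 417.02509414 -289.94613207   11.70481117] [ 575.33133577 -200.23274959   23.84732738]
bottle [[651. 170.  17.]
 [711. 267. 151.]]
tray [[618. 267.  15.]
 [742. 362.  42.]]
cup [[649.  59.  18.]
 [723. 135. 116.]]
side 950 58.00472827038138
((451.83837890625, 224.24490356445312), (61.68724060058594, 169.2210235595703), 77.43875122070312) [[363. 213.]
 [528. 176.]
 [541. 236.]
 [376. 273.]]
grip ((646.2711181640625, -229.70718383789062), (16.61578369140625, 89.92060089111328), 2.376894950866699) 235 112.3928137715344
chil ((886.7506103515625, -254.2577362060547), (988.5089111328125, 279.2900390625), 1.6774630546569824) 9075 [[ 389. -129.]
 [ 397. -408.]
 [1385. -379.]
 [1377. -100.]]
floor 18.95240516896039 [ 457.33734908 -277.70533046   14.69391353] [ 626.97248986 -174.02689935   22.63308501]
bottle [[638. 166.  17.]
 [693. 266. 151.]]
tray [[615. 265.  16.]
 [736. 360.  42.]]
cup [[640.  55.  16.]
 [710. 126. 116.]]
```

Scene camera: rack at about (388,215) on the mat, angled −13°. The chiller's well is at about (195,160) and its grip bar at (152,197). The tool yaw already matches the rack, so I'll move above it now.

```bash
cat >> h.py <<'E'
def inc(pos,rpy=None,R=None):
    s=sense(); R0=Ro.from_euler('xyz',s['tcp_rot'])
    Rt=R if R is not None else (R0 if rpy is None else Ro.from_euler('xyz',rpy))
    d=R0.inv().apply(np.array(pos)-s['eef_pos'])/400
    w=(R0.inv()*Rt).as_rotvec()/np.radians(60)
    return [round(float(v),4) for v in [*d,*w]]
E
python3 -c "
from h import *
print(inc([453,225,130],[np.pi,0,2.912]))"
```

```text
[-0.9745, -0.757, 0.3082, 0.0, 0.0, -0.0001]
```

>>> carry_out(increments=[[[-0.974, -0.757, 0.3, 0, 0, 0], [-0.974, -0.757, 0.3, 0, 0, 0], [-0.974, -0.757, 0.3, 0, 0, 0], [-0.974, -0.757, 0.3, 0, 0, 0], [-0.974, -0.757, 0.3, 0, 0, 0]]], hand=0)

```text
clock: 1.42
eef_pos: [270.4, 449.7, 203.8]
tcp_rot: [3.141, 0.0, 2.912]
contact_force: [1.1, 0.4, 0.2]
opening: 1.0
```

```bash
python3 -c "
from h import *
print(inc([453,225,130],[np.pi,0,2.912]),sense()['eef_pos'],sense()['clock'])"
```

```text
[-0.5721, -0.4436, 0.1844, 0.0004, 0.0002, 0.0004] [270.43633001 449.73654752 203.79366039] 1.4167
```

>>> carry_out(increments=[[[-0.572, -0.444, 0.184, 0, 0, 0], [-0.572, -0.444, 0.184, 0, 0, 0], [-0.572, -0.444, 0.184, 0, 0, 0], [-0.572, -0.444, 0.184, 0, 0, 0], [-0.572, -0.444, 0.184, 0, 0, 0]]])

```text
clock: 1.83
eef_pos: [397.8, 292.8, 152.6]
tcp_rot: [3.141, 0.001, 2.912]
contact_force: [0.4, 0.9, 0.1]
opening: 1.001
```

```bash
python3 -c "
from h import *
print(inc([453,225,130],[np.pi,0,2.912]),sense()['eef_pos'],sense()['clock'])"
```

```text
[-0.1728, -0.1336, 0.0565, 0.0006, 0.0005, 0.0] [397.83946027 292.75732747 152.60626884] 1.8333
```

>>> carry_out(increments=[[[-0.173, -0.134, 0.057, 0, 0, 0], [-0.173, -0.134, 0.057, 0, 0, 0], [-0.173, -0.134, 0.057, 0, 0, 0], [-0.173, -0.134, 0.057, 0, 0, 0]]])

```text
clock: 2.17
eef_pos: [453.1, 224.3, 129.3]
tcp_rot: [-3.141, -0.001, 2.908]
contact_force: [0.0, 0.4, 0.3]
opening: 0.998
```

```bash
python3 -c "
from h import *
f=optics.grab_frame('wrist'); save(f,'w1.png')
P=cloud(f);z=P[...,2]; m=(z>52)&(z<64)&(abs(P[...,0]-460)<130)&(abs(P[...,1]-215)<130)&(f['range_z']>0)
q=P[m]; r_=cv2.minAreaRect(q[:,:2].astype(np.float32)); print(r_,np.median(q[:,2]),np.round(cv2.boxPoints(r_)))
print(inc([453,225,60],[np.pi,0,2.912]),sense())"
```

```text
((451.6845397949219, 225.64224243164062), (56.308311462402344, 168.76077270507812), 77.04056549072266) 58.28725155437738 [[363. 217.]
 [528. 179.]
 [540. 234.]
 [376. 272.]]
[-0.0023, -0.0012, 0.1743, -0.0002, -0.0007, -0.0029] {'clock': 2.2167, 'qpos': array([ 4.59705470e-01,  3.31686753e-01,  1.99211508e+00,  3.49822558e-04,
        8.18482982e-01, -8.78696969e-01]), 'qvel': array([ 0.04573048, -0.01640525,  0.00210965,  0.00775459,  0.00500814,
        0.01488863]), 'joint_efforts': array([ -2.17150949, -49.50792789, -25.66774964,  -0.18976768,
        -0.10847129,  -0.25296539]), 'eef_pos': array([452.25452498, 225.66823561, 129.73217835]), 'tcp_rot': array([-3.14134744e+00, -6.95810232e-04,  2.90895955e+00]), 'contact_force': array([-0.18697733, -0.80250082,  0.28100067]), 'wrist_torque': array([ 0.05278777, -0.01359758, -0.03872001]), 'opening': 1.0028460289653802}
```

View pics/w1.png

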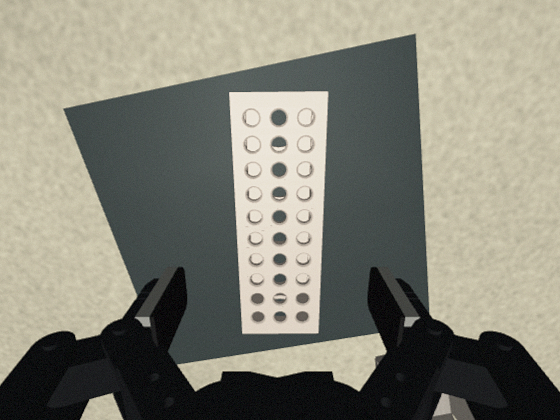

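The wrist view shows the rack centred between the pads (about 280,215) with the 8 mm holes up. Descending and gripping.

>>> carry_out(increments=[[[-0.002, 0, 0.09, 0, 0, 0.003], [-0.002, 0, 0.178, 0, 0, 0.003], [-0.002, 0, 0.178, 0, 0, 0.003]]])

```text
clock: 2.47
eef_pos: [448.9, 226.0, 54.5]
tcp_rot: [-3.137, -0.006, 2.91]
contact_force: [-1.3, -0.2, -0.0]
opening: 1.001
```

>>> carry_out(increments=[[[0, 0, 0, 0, 0, 0], [0, 0, 0, 0, 0, 0], [0, 0, 0, 0, 0, 0], [0, 0, 0, 0, 0, 0], [0, 0, 0, 0, 0, 0]]], hand=1, squeeze=40)

```text
clock: 2.88
eef_pos: [453.7, 227.2, 60.9]
tcp_rot: [3.139, 0.002, 2.909]
contact_force: [-2.8, 2.3, 9.2]
opening: 0.646
```

>>> carry_out(increments=[[[0, 0, 0, 0, 0, 0], [0, 0, 0, 0, 0, 0], [0, 0, 0, 0, 0, 0]]])

```text
clock: 3.13
eef_pos: [453.7, 227.3, 60.9]
tcp_rot: [3.139, 0.002, 2.909]
contact_force: [-3.8, 3.3, 7.6]
opening: 0.646
```

```bash
python3 -c "
from h import *
f=optics.grab_frame('side'); save(f,'s1.png')
f=optics.grab_frame('wrist'); save(f,'w2.png')
print(sense())"
```

```text
{'clock': 3.2333, 'qpos': array([ 4.61104974e-01,  4.48377900e-01,  2.02558070e+00,  8.25049012e-04,
        6.64382041e-01, -8.77560441e-01]), 'qvel': array([ 1.96856104e-04,  1.05439406e-04,  2.86548766e-04, -4.77958176e-04,
        3.23095123e-04,  4.12371122e-05]), 'joint_efforts': array([ -2.19133347, -49.7338593 , -19.69605446,  -0.61095502,
        -0.58019718,   0.1721637 ]), 'eef_pos': array([453.67972202, 227.25685448,  60.85859812]), 'tcp_rot': array([3.13912172e+00, 2.17483316e-03, 2.90881032e+00]), 'contact_force': array([-3.44426507,  3.68049809,  9.15528474]), 'wrist_torque': array([0.34024341, 0.56130541, 0.22181491]), 'opening': 0.6454546238135739}
```

View pics/s1.png

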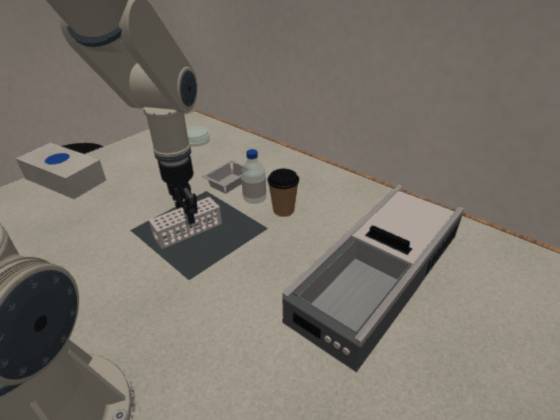

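View pics/w2.png

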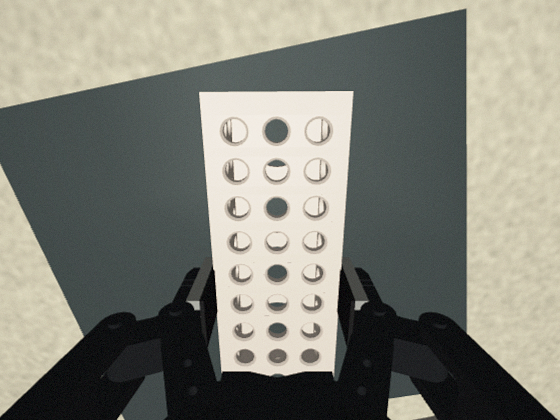

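>>> carry_out(increments=[[[0, 0, -0.01, 0, 0, 0], [0, 0, -0.02, 0, 0, 0], [0, 0, -0.02, 0, 0, 0]]])

```text
clock: 3.48
eef_pos: [453.5, 226.5, 68.2]
tcp_rot: [3.14, 0.002, 2.909]
contact_force: [-0.4, -0.4, -1.7]
opening: 0.641
```

```bash
cat > roll.py <<'E'
from h import *
import sys
# rows rotating about pivot from th0 by steps; pivot given in tool frame: lateral py, pz (tool coords mm)
def rows(py,pz,angs):
    out=[]
    for t in angs:
        t=np.radians(t); R=Ro.from_rotvec([-t,0,0]); p=np.array([0,py,pz]); s=p-R.apply(p)
        out.append([0,round(s[1]/400,3),round(s[2]/400,3),round(-np.degrees(t)/60,3),0,0])
    return out
E
python3 - <<'E'
from roll import *
s=sense(); print(s['eef_pos'],s['contact_force'],s['qpos'])
print(rows(-28,s['eef_pos'][2]-2-3,[5,10,15,20,25]))
E
```

```text
[453.45252026 226.50994182  68.15630822] [-0.35055032 -0.36283177 -1.73071106] [ 4.60345745e-01  4.35237027e-01  2.02312979e+00 -9.82421662e-05
  6.81137977e-01 -8.77414962e-01]
[[0, np.float64(-0.014), np.float64(-0.006), np.float64(-0.083), 0, 0], [0, np.float64(-0.028), np.float64(-0.01), np.float64(-0.167), 0, 0], [0, np.float64(-0.043), np.float64(-0.013), np.float64(-0.25), 0, 0], [0, np.float64(-0.058), np.float64(-0.014), np.float64(-0.333), 0, 0], [0, np.float64(-0.073), np.float64(-0.015), np.float64(-0.417), 0, 0]]
```

>>> carry_out(increments=[[[0, -0.013, -0.002, -0.083, 0, 0], [0, -0.026, -0.005, -0.167, 0, 0], [0, -0.04, -0.007, -0.25, 0, 0], [0, -0.055, -0.009, -0.333, 0, 0], [0, -0.069, -0.01, -0.417, 0, 0]]])

```text
clock: 3.9
eef_pos: [445.2, 203.9, 70.1]
tcp_rot: [2.769, -0.009, 2.913]
contact_force: [-0.7, 0.5, -1.9]
opening: 0.645
```

```bash
python3 - <<'E'
from roll import *
s=sense(); print(s['eef_pos'],s['tcp_rot'],s['contact_force'],s['qpos'])
print(np.array(rows(-28,59,[5,10,15,20,25])).tolist())
E
```

```text
[445.21743764 203.87000451  70.05126907] [ 2.76897608 -0.00854963  2.91268811] [-0.7036054   0.51264443 -1.87579703] [ 0.20607555  0.39346669  2.18851611  0.73287433  0.52187976 -1.77002983]
[[0.0, -0.013, -0.006, -0.083, 0.0, 0.0], [0.0, -0.027, -0.01, -0.167, 0.0, 0.0], [0.0, -0.041, -0.013, -0.25, 0.0, 0.0], [0.0, -0.055, -0.015, -0.333, 0.0, 0.0], [0.0, -0.069, -0.016, -0.417, 0.0, 0.0]]
```

>>> carry_out(increments=[[[0, -0.013, -0.006, -0.083, 0, 0], [0, -0.027, -0.01, -0.167, 0, 0], [0, -0.041, -0.013, -0.25, 0, 0], [0, -0.055, -0.015, -0.333, 0, 0], [0, -0.069, -0.016, -0.417, 0, 0]]])

```text
clock: 4.32
eef_pos: [439.5, 177.6, 66.6]
tcp_rot: [2.352, -0.008, 2.915]
contact_force: [-1.3, 1.1, -2.6]
opening: 0.642
```

```bash
python3 - <<'E'
from roll import *
s=sense(); print(s['eef_pos'],s['tcp_rot'],s['contact_force'],s['qpos'])
f=optics.grab_frame('side'); save(f,'s2.png')
E
```

```text
[439.53712332 177.59699037  66.56328771] [ 2.35210519 -0.00768548  2.91456067] [-1.3023995   1.14365404 -2.6457336 ] [-0.11780707  0.5434598   2.28059962  1.35958277  0.8072746  -2.68630661]
```

View pics/s2.png

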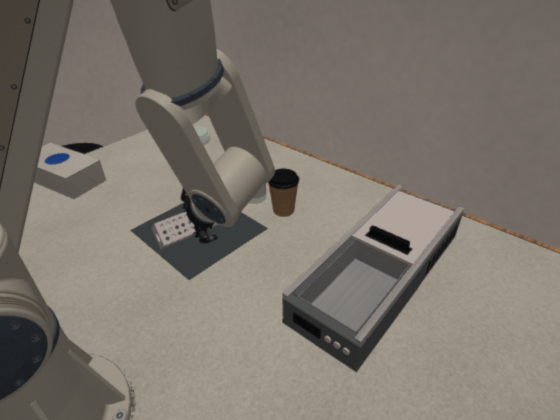

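```bash
python3 - <<'E'
from h import *
def wr(q1,s,R,c=-np.pi/2):
    M=(Ro.from_euler('y',s).inv()*Ro.from_euler('z',q1).inv()*R*Ro.from_euler('z',c).inv())
    return M.as_euler('ZYZ')
def fk(q,c): return Ro.from_euler('z',q[0])*Ro.from_euler('y',q[1]+q[2])*Ro.from_euler('z',q[3])*Ro.from_euler('y',q[4])*Ro.from_euler('z',q[5])*Ro.from_euler('z',c)
s=sense();q=s['qpos'];R=Ro.from_euler('xyz',s['tcp_rot'])
for c in (np.pi/2,-np.pi/2): print(c,(fk(q,c).inv()*R).magnitude())
c=min((np.pi/2,-np.pi/2),key=lambda c:(fk(q,c).inv()*R).magnitude())
for t in (5,10,15,20,25):
  for q1 in (-.2,-.3,-.4):
    for sm in (2.82,2.9): print(t,q1,sm,wr(q1,sm,R*Ro.from_rotvec([-np.radians(t),0,0]),c).round(2))
E
```

```text
1.5707963267948966 3.8666826737555226e-16
-1.5707963267948966 3.1415926535897927
5 -0.2 2.82 [ 1.34  0.92 -2.72]
5 -0.2 2.9 [ 1.4   0.9  -2.82]
5 -0.3 2.82 [ 1.25  0.95 -2.74]
5 -0.3 2.9 [ 1.3   0.92 -2.83]
5 -0.4 2.82 [ 1.16  0.98 -2.75]
5 -0.4 2.9 [ 1.21  0.95 -2.84]
10 -0.2 2.82 [ 1.38  1.   -2.75]
10 -0.2 2.9 [ 1.43  0.98 -2.84]
10 -0.3 2.82 [ 1.29  1.03 -2.76]
10 -0.3 2.9 [ 1.33  1.01 -2.85]
10 -0.4 2.82 [ 1.2   1.06 -2.77]
10 -0.4 2.9 [ 1.24  1.03 -2.86]
15 -0.2 2.82 [ 1.41  1.08 -2.77]
15 -0.2 2.9 [ 1.46  1.07 -2.86]
15 -0.3 2.82 [ 1.32  1.11 -2.78]
15 -0.3 2.9 [ 1.36  1.09 -2.86]
15 -0.4 2.82 [ 1.23  1.14 -2.79]
15 -0.4 2.9 [ 1.27  1.12 -2.87]
20 -0.2 2.82 [ 1.45  1.16 -2.78]
20 -0.2 2.9 [ 1.48  1.15 -2.87]
20 -0.3 2.82 [ 1.36  1.19 -2.79]
20 -0.3 2.9 [ 1.39  1.18 -2.87]
20 -0.4 2.82 [ 1.27  1.22 -2.8 ]
20 -0.4 2.9 [ 1.29  1.2  -2.88]
25 -0.2 2.82 [ 1.48  1.24 -2.79]
25 -0.2 2.9 [ 1.51  1.24 -2.88]
25 -0.3 2.82 [ 1.39  1.27 -2.8 ]
25 -0.3 2.9 [ 1.41  1.26 -2.88]
25 -0.4 2.82 [ 1.3   1.3  -2.81]
25 -0.4 2.9 [ 1.32  1.28 -2.89]
```

>>> carry_out(increments=[[[0, -0.013, -0.006, -0.083, 0, 0], [0, -0.027, -0.01, -0.167, 0, 0], [0, -0.041, -0.013, -0.25, 0, 0], [0, -0.041, -0.013, -0.25, 0, 0]]])

```text
clock: 4.7
eef_pos: [434.3, 162.1, 55.9]
tcp_rot: [2.09, -0.018, 2.913]
contact_force: [0.6, 1.7, 6.0]
opening: 0.643
```

```bash
python3 - <<'E'
from roll import *
s=sense(); print(s['eef_pos'],s['tcp_rot'],s['contact_force'],s['qpos'])
R=Ro.from_euler('xyz',s['tcp_rot']); print('edge',s['eef_pos']+R.apply([0,-28,59]),'tip',s['eef_pos']+R.apply([0,-43,20]))
f=optics.grab_frame('scene'); save(f,'c2.png')
cv2.imwrite('pics/c2z.png',cv2.resize(f['img'][150:290,320:480,::-1],(800,700))[:600])
f=optics.grab_frame('wrist'); save(f,'w3.png')
E
```

```text
[434.26098839 162.06398105  55.90092738] [ 2.0901674  -0.01821438  2.91305911] [0.59724939 1.74230559 6.03149802] [-0.2893104   0.74198245  2.26997881  1.42700609  1.0654558  -2.97271393]
edge [441.76565562 198.63711664   2.31841416] tip [432.52106118 158.38270368   8.65242634]
```

View pics/c2z.png

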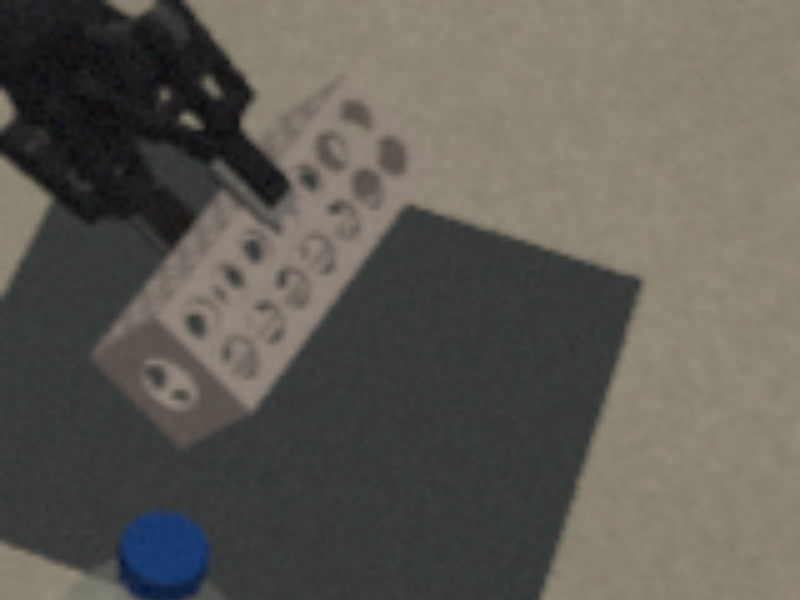

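View pics/w3.png

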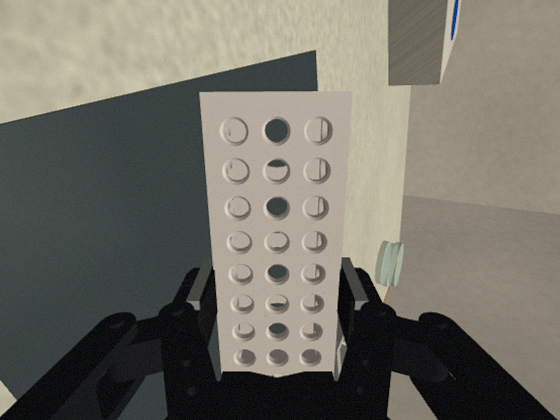

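The rack's lower edge is on the mat with the rack tilted 60° (scene crop, edge near (250,410)). I'll open the jaws slightly so it settles onto the lower finger, then let it down.

>>> carry_out(increments=[[[0, 0, 0, 0, 0, 0], [0, 0, 0, 0, 0, 0], [0, 0, 0, 0, 0, 0], [0, 0, 0, 0, 0, 0]]], hand=0.28)

```text
clock: 5.13
eef_pos: [434.6, 163.5, 58.0]
tcp_rot: [2.096, -0.012, 2.917]
contact_force: [0.8, -1.0, 0.3]
opening: 0.719
```

```bash
python3 - <<'E'
from roll import *
s=sense(); print(s['eef_pos'],s['tcp_rot'],s['contact_force'],s['qpos'][5])
R=Ro.from_euler('xyz',s['tcp_rot']); print('edge',s['eef_pos']+R.apply([0,-28,59]),'tip',s['eef_pos']+R.apply([0,-47,20]))
for d in (12,25): print(inc(s['eef_pos']+R.apply([0,0,-d])))
f=optics.grab_frame('scene'); 
cv2.imwrite('pics/c3z.png',cv2.resize(f['img'][150:290,320:480,::-1],(640,560)))
f=optics.grab_frame('wrist'); save(f,'w4.png')
E
```

```text
[434.56327868 163.46817788  57.95708356] [ 2.09594291 -0.01221554  2.91652308] [ 0.79427241 -1.04548574  0.32998391] -2.97017695876421
edge [442.182783   199.69361994   4.15503432] tip [432.5630469  157.50624627   7.26729717]
[-0.0, 0.0, -0.03, 0.0, 0.0, 0.0]
[0.0, 0.0, -0.0625, 0.0, 0.0, 0.0]
```

View pics/c3z.png

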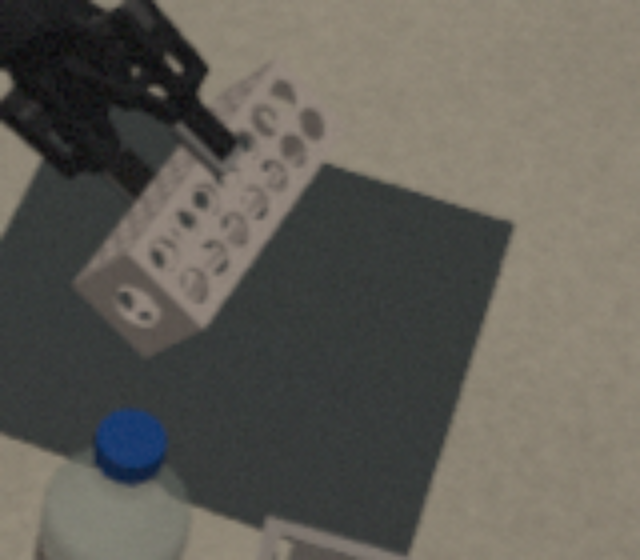

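View pics/w4.png

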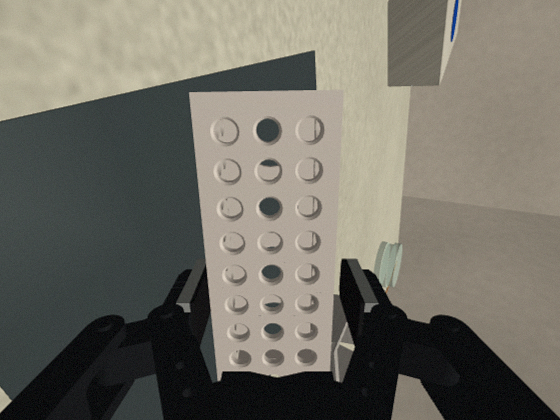

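>>> carry_out(increments=[[[0, -0.009, -0.01, 0, 0, 0], [0, -0.0175, -0.02, 0, 0, 0], [0, -0.0175, -0.02, 0, 0, 0]]])

```text
clock: 5.48
eef_pos: [431.9, 152.0, 54.9]
tcp_rot: [2.095, -0.014, 2.915]
contact_force: [-0.6, -0.3, -1.3]
opening: 0.723
```

```bash
python3 - <<'E'
from roll import *
s=sense(); print(s['eef_pos'],s['tcp_rot'],s['contact_force'],s['qpos'][5])
R=Ro.from_euler('xyz',s['tcp_rot']); print('tip',s['eef_pos']+R.apply([0,-47,20]))
f=optics.grab_frame('scene'); 
cv2.imwrite('pics/c4z.png',cv2.resize(f['img'][150:290,320:480,::-1],(640,560)))
E
```

```text
[431.93244896 152.04168525  54.94577198] [ 2.09523285 -0.01406912  2.91467194] [-0.59885816 -0.26901294 -1.3199008 ] -2.97539559734156
tip [429.83767436 146.13969304   4.25279015]
```

View pics/c4z.png

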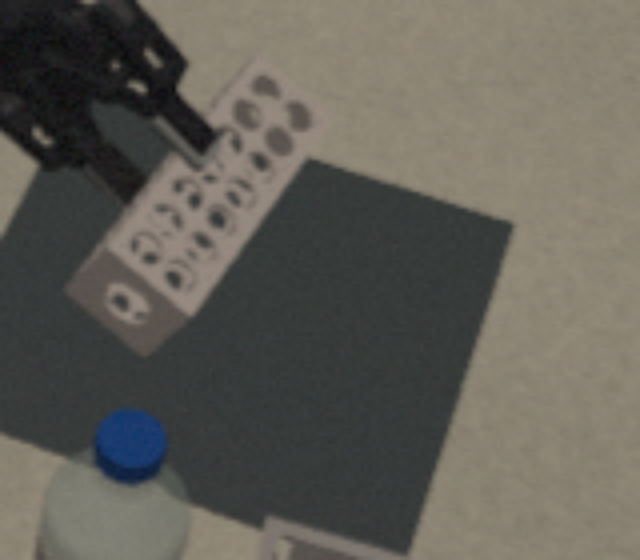

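>>> carry_out(increments=[[[0, -0.007, -0.015, 0, 0, 0], [0, -0.014, -0.03, 0, 0, 0], [0, -0.021, -0.045, 0, 0, 0], [0, -0.027, -0.058, 0, 0, 0], [0, -0.027, -0.058, 0, 0, 0]]])

```text
clock: 5.95
eef_pos: [426.6, 126.8, 57.5]
tcp_rot: [2.095, -0.014, 2.914]
contact_force: [0.5, 0.0, 0.5]
opening: 0.719
```

```bash
python3 - <<'E'
from roll import *
s=sense(); print(s['eef_pos'],s['tcp_rot'],s['contact_force'],s['qpos'][5])
f=optics.grab_frame('scene'); 
cv2.imwrite('pics/c5z.png',cv2.resize(f['img'][150:290,320:480,::-1],(640,560)))
E
```

```text
[426.56152234 126.79347235  57.54800498] [ 2.09487714 -0.01350898  2.91378131] [0.51085998 0.02376356 0.50971424] -2.9652573378722735
```

View pics/c5z.png

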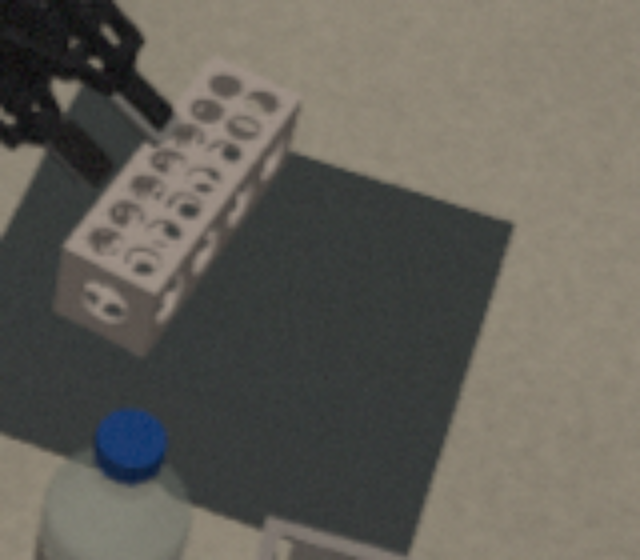

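The rack now lies flat on its next face: 17 mm holes up, and the wide holes on the +y side (right-hand face, about (220,240)). Next I'll back off, straighten the tool and half-turn the wrist, since joint 6 was near its limit.

```bash
python3 - <<'E'
from roll import *
print(inc([412,85,150]));
s=sense(); R=Ro.from_euler('xyz',s['tcp_rot']); 
print(inc([412,85,150],[np.pi,0,2.912]))
E
```

```text
[0.0149, 0.1444, -0.2117, 0.0, 0.0, 0.0]
[0.0149, 0.1444, -0.2117, 0.9997, -0.0127, -0.0053]
```

>>> carry_out(increments=[[[0.005, 0.048, -0.07, 0, 0, 0], [0.015, 0.144, -0.21, 0.3, 0, 0], [0.015, 0.144, -0.21, 1.0, -0.013, -0.005], [0.015, 0.144, -0.21, 1.0, -0.013, -0.005], [0.015, 0.144, -0.21, 1.0, -0.013, -0.005]]], hand=0)

```text
clock: 6.42
eef_pos: [413.4, 84.5, 151.8]
tcp_rot: [2.534, -0.007, 2.912]
contact_force: [-0.5, -0.3, -0.5]
opening: 0.997
```

```bash
python3 - <<'E'
from roll import *
print(inc([412,110,170],[np.pi,0,2.912]), sense()['qpos'],sense()['eef_pos'])
f=optics.grab_frame('scene'); P=cloud(f); save(f,'c6.png')
cv2.imwrite('pics/c6z.png',cv2.resize(f['img'][150:290,320:480,::-1],(640,560)))
z=P[...,2]; m=(z>53)&(z<64)&(abs(P[...,0]-440)<130)&(abs(P[...,1]-180)<100)&(f['range_z']>0)
q=P[m]; r_=cv2.minAreaRect(q[:,:2].astype(np.float32)); print(r_,np.median(q[:,2]),np.round(cv2.boxPoints(r_)))
E
```

```text
[0.0181, 0.0763, -0.0023, 0.5801, -0.0064, -0.0016] [-0.25092961  0.24087836  2.25748241  0.8445182   0.86819076 -2.22619951] [413.35848499  84.49177536 151.78122227]
((437.3350830078125, 169.794189453125), (57.16716766357422, 172.59210205078125), 77.63406372070312) 56.623874654623506 [[347. 160.]
 [516. 123.]
 [528. 179.]
 [359. 216.]]
```

View pics/c6z.png

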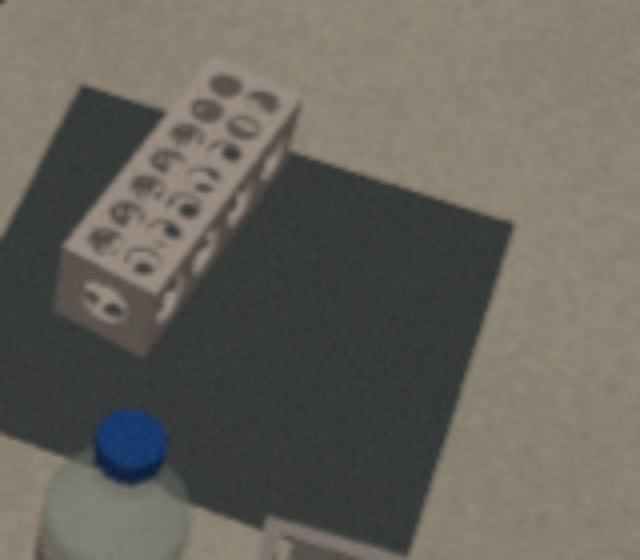

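>>> carry_out(increments=[[[0.018, 0.076, -0.002, 0.58, -0.006, -0.002], [0.018, 0.076, -0.002, 0.58, -0.006, -0.002], [0.018, 0.076, -0.002, 0.58, -0.006, -0.002], [0.018, 0.076, -0.002, 0.58, -0.006, -0.002], [0.018, 0.076, -0.002, 0.58, -0.006, -0.002]]])

```text
clock: 6.88
eef_pos: [409.3, 111.7, 167.3]
tcp_rot: [3.003, -0.018, 2.92]
contact_force: [-1.2, 1.2, -1.6]
opening: 0.998
```

>>> carry_out(increments=[[[0, 0, 0, 0, 0, 0.119], [0, 0, 0, 0, 0, 0.238], [0, 0, 0, 0, 0, 0.357], [0, 0, 0, 0, 0, 0.476], [0, 0, 0, 0, 0, 0.595]]])

```text
clock: 7.3
eef_pos: [408.3, 111.9, 166.1]
tcp_rot: [3.039, -0.101, 2.296]
contact_force: [0.5, 0.3, 0.0]
opening: 0.999
```

```bash
python3 - <<'E'
from roll import *
print(sense()['qpos'],sense()['eef_pos'],sense()['tcp_rot'])
E
```

```text
[ 0.1576518   0.14246787  2.15713786  0.19300234  0.81866663 -0.6928787 ] [408.30213727 111.90955032 166.14116584] [ 3.03883033 -0.10141173  2.29611115]
```

>>> carry_out(increments=[[[0, 0, 0, 0, 0, 0.119], [0, 0, 0, 0, 0, 0.238], [0, 0, 0, 0, 0, 0.357], [0, 0, 0, 0, 0, 0.476], [0, 0, 0, 0, 0, 0.595]]])

```text
clock: 7.72
eef_pos: [408.3, 111.7, 166.1]
tcp_rot: [3.118, -0.142, 1.669]
contact_force: [0.5, -0.1, 0.1]
opening: 0.998
```

>>> carry_out(increments=[[[0, 0, 0, 0, 0, 0.119], [0, 0, 0, 0, 0, 0.238], [0, 0, 0, 0, 0, 0.357], [0, 0, 0, 0, 0, 0.476], [0, 0, 0, 0, 0, 0.595]]])

```text
clock: 8.13
eef_pos: [408.3, 111.7, 166.1]
tcp_rot: [-3.078, -0.129, 1.04]
contact_force: [0.4, -0.6, -0.3]
opening: 0.996
```

>>> carry_out(increments=[[[0, 0, 0, 0, 0, 0.119], [0, 0, 0, 0, 0, 0.238], [0, 0, 0, 0, 0, 0.357], [0, 0, 0, 0, 0, 0.476], [0, 0, 0, 0, 0, 0.595]]])

```text
clock: 8.55
eef_pos: [408.3, 111.7, 166.1]
tcp_rot: [-3.014, -0.068, 0.417]
contact_force: [-0.7, -0.2, 0.4]
opening: 0.999
```

```bash
python3 - <<'E'
from roll import *
print(sense()['qpos'],sense()['eef_pos'],sense()['tcp_rot'])
print(inc([435,170,140],[np.pi,0,-.22]))
E
```

```text
[0.15714846 0.14251997 2.15716    0.19302655 0.81872217 1.1764055 ] [408.31878604 111.70573572 166.11227857] [-3.01412541 -0.06770431  0.41676371]
[0.1153, -0.0961, 0.0862, -0.1381, -0.0236, 0.6111]
```

>>> carry_out(increments=[[[0.115, -0.096, 0.086, -0.138, -0.024, 0.611], [0.115, -0.096, 0.086, -0.138, -0.024, 0.611], [0.115, -0.096, 0.086, -0.138, -0.024, 0.611], [0.115, -0.096, 0.086, -0.138, -0.024, 0.611], [0.115, -0.096, 0.086, -0.138, -0.024, 0.611]]])

```text
clock: 8.97
eef_pos: [434.6, 170.1, 139.5]
tcp_rot: [-3.126, -0.003, -0.135]
contact_force: [0.3, -0.9, -0.3]
opening: 1.0
```

```bash
python3 - <<'E'
from roll import *
print(inc([435,170,140],[np.pi,0,-.22]),sense()['eef_pos'])
E
```

```text
[0.0011, 0.0001, -0.0012, -0.0151, -0.0025, 0.0807] [434.58329392 170.11437881 139.53018854]
```

>>> carry_out(increments=[[[0, 0, 0, 0, 0, 0], [0, 0, 0, 0, 0, 0]]])

```text
clock: 9.13
eef_pos: [435.2, 170.0, 140.2]
tcp_rot: [-3.123, -0.006, -0.126]
contact_force: [0.1, 0.1, -0.3]
opening: 1.001
```

```bash
python3 - <<'E'
from roll import *
f=optics.grab_frame('wrist'); save(f,'w5.png')
P=cloud(f);z=P[...,2]; m=(z>52)&(z<64)&(abs(P[...,0]-440)<130)&(abs(P[...,1]-170)<100)&(f['range_z']>0)
q=P[m]; r_=cv2.minAreaRect(q[:,:2].astype(np.float32)); print(r_,np.median(q[:,2]),np.round(cv2.boxPoints(r_)))
print(inc([435,170,140],[np.pi,0,-.22]),sense()['eef_pos'],sense()['qpos'])
E
```

```text
((434.1096496582031, 169.92721557617188), (56.343502044677734, 168.61203002929688), 77.66485595703125) 58.23384413942269 [[346. 160.]
 [510. 124.]
 [522. 179.]
 [358. 215.]]
[-0.001, -0.0003, 0.0011, -0.0178, -0.0051, 0.0898] [435.3577317  169.81508035 140.4302182 ] [0.35950382 0.25657585 2.0726387  0.01870369 0.79839462 2.04331446]
```

View pics/w5.png

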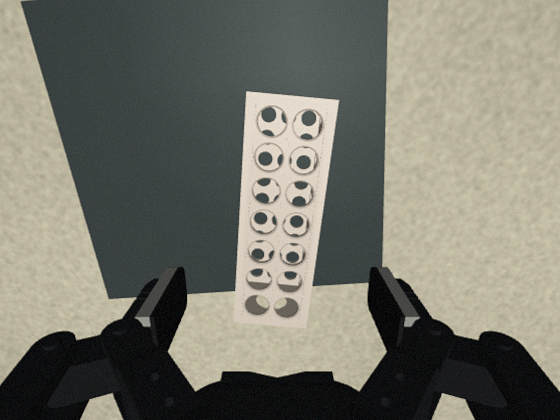

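>>> carry_out(increments=[[[-0.003, 0, 0.06, -0.017, -0.005, 0.085], [-0.003, 0, 0.14, -0.017, -0.005, 0.085], [-0.003, 0, 0.203, -0.017, -0.005, 0.085], [-0.003, 0, 0.203, -0.017, -0.005, 0.085]]])

```text
clock: 9.52
eef_pos: [433.0, 170.0, 56.4]
tcp_rot: [3.139, 0.004, -0.217]
contact_force: [-1.4, 0.4, -0.3]
opening: 1.0
```

>>> carry_out(increments=[[[0, 0, 0, 0, 0, 0], [0, 0, 0, 0, 0, 0], [0, 0, 0, 0, 0, 0], [0, 0, 0, 0, 0, 0], [0, 0, 0, 0, 0, 0]]], hand=1)

```text
clock: 9.93
eef_pos: [436.8, 171.7, 61.5]
tcp_rot: [-3.139, -0.005, -0.22]
contact_force: [-2.2, -0.9, 9.3]
opening: 0.648
```

>>> carry_out(increments=[[[0, 0, -0.01, 0, 0, 0], [0, 0, -0.02, 0, 0, 0], [0, 0, -0.025, 0, 0, 0], [0, 0, -0.025, 0, 0, 0]]])

```text
clock: 10.27
eef_pos: [436.3, 171.7, 70.8]
tcp_rot: [-3.14, -0.004, -0.221]
contact_force: [1.1, -0.3, -0.9]
opening: 0.645
```

```bash
python3 - <<'E'
from roll import *
s=sense(); p=s['eef_pos'];print(p,s['tcp_rot'],s['contact_force'],s['qpos'])
l=np.array([.215,.977,0]); print(inc(p+40*l+[15,0,0],[np.pi,0,-.215]))
f=optics.grab_frame('wrist'); save(f,'w6.png')
E
```

```text
[436.29548589 171.72493687  70.7805736 ] [-3.14000031 -0.00371887 -0.22092964] [ 1.06302843 -0.25321768 -0.93282563] [ 3.72294851e-01  3.87124347e-01  2.10317973e+00 -1.25811053e-03
  6.47315294e-01  2.16501995e+00]
[0.0362, -0.1083, 0.0003, -0.0015, -0.0036, -0.0057]
```

View pics/w6.png

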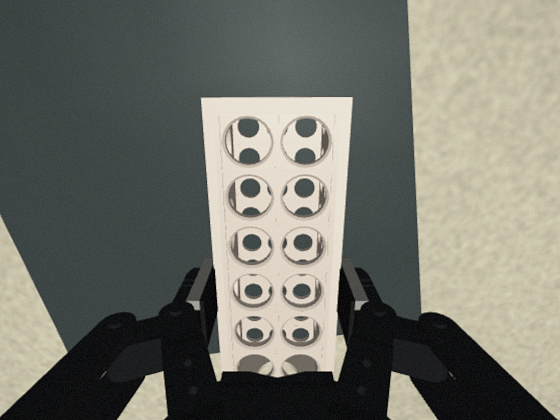

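>>> carry_out(increments=[[[0.018, -0.054, 0, 0, 0, 0], [0.036, -0.108, 0, 0, 0, 0], [0.036, -0.108, 0, 0, 0, 0]]])

```text
clock: 10.57
eef_pos: [462.5, 213.4, 70.7]
tcp_rot: [-3.138, -0.006, -0.221]
contact_force: [1.0, 0.1, -1.9]
opening: 0.645
```

```bash
cat >> roll.py <<'E'
def rows2(py,pz,angs,lift=0):
    out=[]
    for t in angs:
        t=np.radians(t); R=Ro.from_rotvec([t,0,0]); p=np.array([0,py,pz]); s=p-R.apply(p)
        out.append([0.,float(round(s[1]/400,3)),float(round(s[2]/400,3)),float(round(np.degrees(t)/60,3)),0,0])
    return out
E
python3 -c "
from roll import *
print(rows2(28,59.5,[5,10,15,20,25]))
print(sense()['eef_pos'])"
```

```text
[[0.0, 0.013, -0.006, 0.083, 0, 0], [0.0, 0.027, -0.01, 0.167, 0, 0], [0.0, 0.041, -0.013, 0.25, 0, 0], [0.0, 0.055, -0.015, 0.333, 0, 0], [0.0, 0.069, -0.016, 0.417, 0, 0]]
[462.53065311 213.44892464  70.66022258]
```

>>> carry_out(increments=[[[0, 0.013, -0.006, 0.083, 0, 0], [0, 0.027, -0.01, 0.167, 0, 0], [0, 0.041, -0.013, 0.25, 0, 0], [0, 0.055, -0.015, 0.333, 0, 0], [0, 0.069, -0.016, 0.417, 0, 0]]])

```text
clock: 10.98
eef_pos: [451.8, 187.3, 75.4]
tcp_rot: [-2.759, 0.005, -0.218]
contact_force: [0.3, 0.8, -2.1]
opening: 0.649
```

>>> carry_out(increments=[[[0, 0.013, -0.006, 0.083, 0, 0], [0, 0.027, -0.01, 0.167, 0, 0], [0, 0.041, -0.013, 0.25, 0, 0], [0, 0.055, -0.015, 0.333, 0, 0], [0, 0.069, -0.016, 0.417, 0, 0]]])

```text
clock: 11.4
eef_pos: [446.6, 159.8, 71.6]
tcp_rot: [-2.321, 0.002, -0.219]
contact_force: [-0.8, -0.5, -2.6]
opening: 0.645
```

```bash
python3 - <<'E'
from roll import *
s=sense(); print(s['eef_pos'],s['tcp_rot'],s['contact_force'],s['qpos'])
R=Ro.from_euler('xyz',s['tcp_rot']); print('edge',s['eef_pos']+R.apply([0,28,59.5]),'tip',s['eef_pos']+R.apply([0,43,20]))
E
```

```text
[446.62048974 159.81200386  71.63379515] [-2.32101842e+00  2.00944151e-03 -2.18578584e-01] [-0.82485432 -0.53184629 -2.58685717] [-0.17691224  0.55382971  2.26070375  1.31460299  0.85660307  0.44151266]
edge [451.79949853 183.69323415  10.58369517] tip [443.34733769 145.4943932   26.54175039]
```

>>> carry_out(increments=[[[0, 0.018, -0.002, 0.083, 0, 0], [0, 0.036, -0.001, 0.167, 0, 0], [0, 0.054, -0.0, 0.25, 0, 0], [0, 0.054, -0.0, 0.25, 0, 0]]])

```text
clock: 11.73
eef_pos: [442.4, 145.1, 54.3]
tcp_rot: [-2.054, 0.01, -0.221]
contact_force: [3.2, 4.3, 8.3]
opening: 0.646
```

```bash
python3 - <<'E'
from roll import *
s=sense(); print(s['eef_pos'],s['tcp_rot'],s['contact_force'],s['qpos'])
R=Ro.from_euler('xyz',s['tcp_rot']); print('edge',s['eef_pos']+R.apply([0,28,59.5]),'tip',s['eef_pos']+R.apply([0,43,20]))
f=optics.grab_frame('scene'); 
cv2.imwrite('pics/c7z.png',cv2.resize(f['img'][150:290,320:480,::-1],(640,560)))
E
```

```text
[442.39087641 145.14156485  54.29417443] [-2.05357784  0.01046266 -0.22085885] [3.20565746 4.30033158 8.30791132] [-0.33748249  0.77248117  2.23625921  1.38150731  1.10868616  0.15922737]
edge [450.55287706 183.9980936    1.87469409] tip [441.41475814 143.05637507   6.9264726 ]
```

View pics/c7z.png

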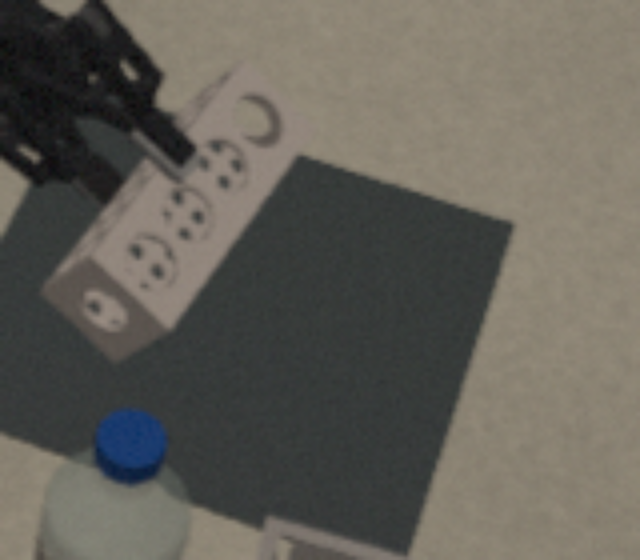

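The wide holes now face upward and the rack's edge is touching the mat. I'll release it the same way as before.

>>> carry_out(increments=[[[0, 0, 0, 0, 0, 0], [0, 0, 0, 0, 0, 0], [0, 0, 0, 0, 0, 0], [0, 0, 0, 0, 0, 0]]], hand=0.28)

```text
clock: 12.12
eef_pos: [442.5, 146.1, 55.3]
tcp_rot: [-2.065, 0.006, -0.217]
contact_force: [-0.8, -0.6, -0.3]
opening: 0.719
```

>>> carry_out(increments=[[[0, 0.006, -0.01, 0, 0, 0], [0, 0.012, -0.02, 0, 0, 0], [0, 0.012, -0.02, 0, 0, 0]]])

```text
clock: 12.37
eef_pos: [440.6, 136.2, 54.7]
tcp_rot: [-2.064, 0.006, -0.217]
contact_force: [-0.8, -0.6, 0.0]
opening: 0.722
```

```bash
python3 - <<'E'
from roll import *
s=sense(); print(s['eef_pos'],s['tcp_rot'],s['contact_force'],s['qpos'][5])
R=Ro.from_euler('xyz',s['tcp_rot']); print('tip',s['eef_pos']+R.apply([0,47,20]))
p=s['eef_pos'];l=np.array([.22,.976,0]); print(inc(p-27*l+[0,0,2]))
f=optics.grab_frame('scene'); 
cv2.imwrite('pics/c8z.png',cv2.resize(f['img'][150:290,320:480,::-1],(640,560)))
E
```

```text
[440.55427437 136.22517114  54.72847527] [-2.06432024  0.00619893 -0.21739411] [-0.78007482 -0.56499672  0.03316194] 0.16553851167647943
tip [439.24300459 131.75063998   3.86336795]
[-0.0003, 0.0276, -0.0618, 0.0, 0.0, 0.0]
```

View pics/c8z.png

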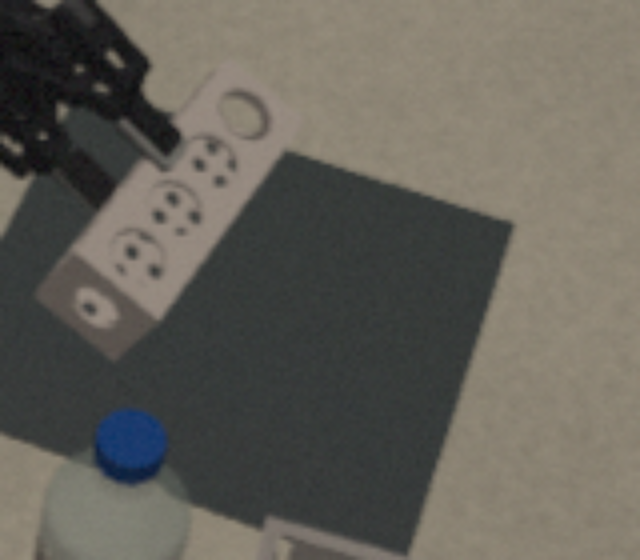

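>>> carry_out(increments=[[[0, 0.007, -0.015, 0, 0, 0], [0, 0.014, -0.031, 0, 0, 0], [0, 0.021, -0.046, 0, 0, 0], [0, 0.028, -0.062, 0, 0, 0], [0, 0.028, -0.062, 0, 0, 0]]])

```text
clock: 12.83
eef_pos: [434.9, 109.0, 56.6]
tcp_rot: [-2.064, 0.006, -0.219]
contact_force: [-0.3, 0.3, 0.1]
opening: 0.716
```

>>> carry_out(increments=[[[0, -0.048, -0.07, 0, 0, 0], [0, -0.144, -0.21, 0, 0, 0], [0, -0.144, -0.21, -0.3, 0, 0], [0, -0.144, -0.21, -0.6, 0, 0], [0, -0.144, -0.21, -0.9, 0, 0]]], hand=0)

```text
clock: 13.25
eef_pos: [426.4, 62.5, 148.5]
tcp_rot: [-2.437, 0.003, -0.222]
contact_force: [-0.9, -0.7, -0.9]
opening: 0.998
```

```bash
python3 - <<'E'
from roll import *
s=sense(); print(s['eef_pos'],s['tcp_rot'],s['contact_force'],s['qpos'])
f=optics.grab_frame('scene'); P=cloud(f)
cv2.imwrite('pics/c9z.png',cv2.resize(f['img'][150:290,320:480,::-1],(640,560)))
z=P[...,2]; m=(z>53)&(z<64)&(abs(P[...,0]-450)<130)&(abs(P[...,1]-155)<100)&(f['range_z']>0)
q=P[m]; r_=cv2.minAreaRect(q[:,:2].astype(np.float32)); print(r_,np.median(q[:,2]),np.round(cv2.boxPoints(r_)))
c=r_[0]
print(inc([c[0]-2,c[1],140],[np.pi,0,-.22]))
E
```

```text
[426.40348602  62.50388546 148.49900145] [-2.43655437  0.00302625 -0.22194227] [-0.94745208 -0.74243649 -0.93021018] [-0.3564232   0.31540773  2.2276682   0.90636034  0.95334747  0.75849608]
((446.2777099609375, 155.45838928222656), (57.47636795043945, 172.3435516357422), 77.79218292236328) 56.69435521643278 [[356. 146.]
 [524. 109.]
 [537. 165.]
 [368. 202.]]
[-0.0085, -0.1629, 0.1688, -0.666, 0.0008, -0.0019]
```

View pics/c9z.png

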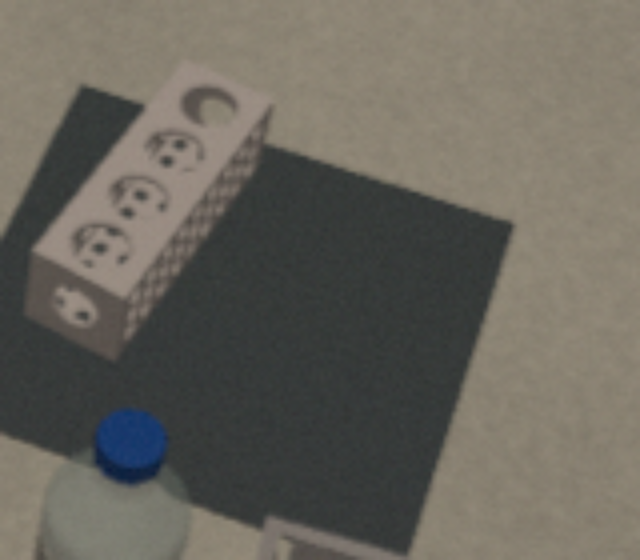

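Wide holes are up and the rack is free on the mat. Moving above it to pick it up.

>>> carry_out(increments=[[[-0.008, -0.05, 0, -0.119, 0, 0], [-0.008, -0.163, 0.169, -0.24, 0, 0], [-0.008, -0.163, 0.169, -0.35, 0, 0], [-0.008, -0.163, 0.169, -0.47, 0, 0], [-0.008, -0.163, 0.169, -0.59, 0, 0]]])

```text
clock: 13.72
eef_pos: [439.3, 154.6, 137.4]
tcp_rot: [-2.879, 0.023, -0.212]
contact_force: [-1.1, 0.2, -1.1]
opening: 1.001
```

```bash
python3 - <<'E'
from roll import *
print(sense()['eef_pos'],inc([444.3,155.3,135],[np.pi,0,-.213]))
E
```

```text
[439.2640934  154.57193392 137.44608802] [0.0121, -0.0028, 0.0068, -0.251, 0.0218, -0.0022]
```

>>> carry_out(increments=[[[0.012, -0.003, 0.007, -0.251, 0.022, -0.002], [0.012, -0.003, 0.007, -0.251, 0.022, -0.002], [0.012, -0.003, 0.007, -0.251, 0.022, -0.002], [0.012, -0.003, 0.007, -0.251, 0.022, -0.002]]])

```text
clock: 14.05
eef_pos: [444.6, 155.1, 134.9]
tcp_rot: [3.141, 0.001, -0.211]
contact_force: [-0.4, -0.3, -0.3]
opening: 1.001
```

```bash
python3 - <<'E'
from roll import *
f=optics.grab_frame('wrist'); save(f,'w7.png')
P=cloud(f);z=P[...,2]; m=(z>52)&(z<64)&(abs(P[...,0]-450)<130)&(abs(P[...,1]-155)<100)&(f['range_z']>0)
q=P[m]; r_=cv2.minAreaRect(q[:,:2].astype(np.float32)); print(r_,np.median(q[:,2]),np.round(cv2.boxPoints(r_)))
c=r_[0]; print(inc([c[0],c[1],59],[np.pi,0,np.radians(r_[2]-90)]),sense()['eef_pos'],sense()['qpos'])
E
```

```text
((442.73590087890625, 156.09808349609375), (56.24505615234375, 168.6475830078125), 77.59654235839844) 58.29745634596076 [[354. 147.]
 [519. 111.]
 [531. 165.]
 [366. 202.]]
[-0.0034, -0.002, 0.1891, -0.0023, 0.0019, 0.0052] [444.00208826 154.80397599 134.62748229] [0.33013831 0.27654276 2.06136771 0.0043739  0.80416439 2.10890711]
```

View pics/w7.png

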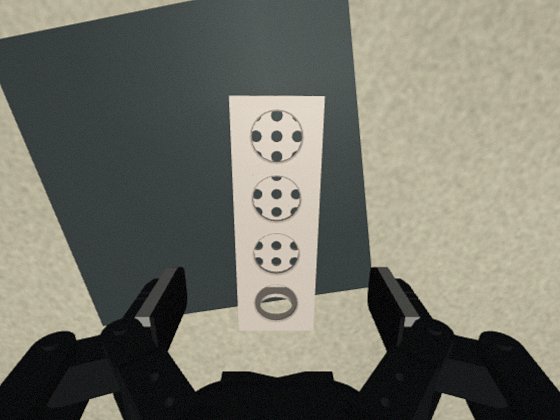

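>>> carry_out(increments=[[[-0.003, -0.002, 0.06, 0, 0, 0.005], [-0.003, -0.002, 0.13, 0, 0, 0.005], [-0.003, -0.002, 0.188, 0, 0, 0.005], [-0.003, -0.002, 0.188, 0, 0, 0.005]]])

```text
clock: 14.43
eef_pos: [440.5, 153.1, 56.5]
tcp_rot: [-3.141, 0.007, -0.221]
contact_force: [-1.1, -0.8, -0.4]
opening: 1.001
```

>>> carry_out(increments=[[[0, 0, 0, 0, 0, 0], [0, 0, 0, 0, 0, 0], [0, 0, 0, 0, 0, 0], [0, 0, 0, 0, 0, 0], [0, 0, 0, 0, 0, 0]]], hand=1)

```text
clock: 14.85
eef_pos: [444.8, 155.1, 61.6]
tcp_rot: [-3.138, -0.003, -0.22]
contact_force: [-1.3, -3.5, 8.8]
opening: 0.642
```

```bash
python3 - <<'E'
from roll import *
print(sense()['eef_pos'])
E
```

```text
[444.79552995 155.08348439  61.61584447]
```

>>> carry_out(increments=[[[0, 0, -0.03, 0, 0, 0], [0, 0, -0.1, 0, 0, 0], [0, 0, -0.2, 0, 0, 0], [0, 0, -0.3, 0, 0, 0], [0, 0, -0.35, 0, 0, 0]]])

```text
clock: 15.27
eef_pos: [445.2, 155.4, 205.1]
tcp_rot: [-3.136, -0.006, -0.22]
contact_force: [1.6, 0.9, -0.2]
opening: 0.648
```

```bash
python3 - <<'E'
from roll import *
s=sense(); print(s['eef_pos'],s['contact_force'],s['tcp_rot'])
# well from scene & wrist clouds
f=optics.grab_frame('side'); P=cloud(f); save(f,'s5.png')
print(inc([517,-233,200],[np.pi,0,.03]))
E
```

```text
[445.23101683 155.40079458 205.10635336] [ 1.56401222  0.88012578 -0.16590169] [-3.13572911 -0.00591163 -0.21995018]
[0.3835, 0.9105, 0.0147, -0.0064, -0.0098, -0.2387]
```

>>> carry_out(increments=[[[0.383, 0.91, 0.015, -0.006, -0.01, -0.239], [0.383, 0.91, 0.015, -0.006, -0.01, -0.239], [0.383, 0.91, 0.015, -0.006, -0.01, -0.239], [0.383, 0.91, 0.015, -0.006, -0.01, -0.239], [0.383, 0.91, 0.015, -0.006, -0.01, -0.239]]])

```text
clock: 15.73
eef_pos: [478.9, -40.7, 197.2]
tcp_rot: [3.139, 0.008, 0.031]
contact_force: [0.9, 0.5, -0.9]
opening: 0.643
```

```bash
python3 - <<'E'
from roll import *
print(inc([518,-232.5,200],[np.pi,0,.03]))
E
```

```text
[0.0827, 0.4824, -0.0066, 0.0023, 0.0079, 0.0013]
```

>>> carry_out(increments=[[[0.083, 0.482, -0.003, 0.002, 0.007, 0.001], [0.083, 0.482, -0.003, 0.002, 0.007, 0.001], [0.083, 0.482, -0.003, 0.002, 0.007, 0.001], [0.083, 0.482, -0.003, 0.002, 0.007, 0.001], [0.083, 0.482, -0.003, 0.002, 0.007, 0.001]]])

```text
clock: 16.15
eef_pos: [518.3, -234.2, 198.5]
tcp_rot: [3.14, 0.001, 0.028]
contact_force: [0.3, 0.0, -1.6]
opening: 0.645
```

>>> carry_out(increments=[[[0, 0, 0, 0, 0, 0], [0, 0, 0, 0, 0, 0]]])

```text
clock: 16.32
eef_pos: [517.7, -232.2, 198.0]
tcp_rot: [3.141, 0.002, 0.026]
contact_force: [-0.4, 0.8, -2.0]
opening: 0.641
```

```bash
python3 - <<'E'
from roll import *
s=sense(); print(s['eef_pos'],s['tcp_rot'],inc([518,-232.5,95],[np.pi,0,.03]))
f=optics.grab_frame('wrist'); save(f,'w8.png'); P=cloud(f); Z=P[...,2]; ok=f['range_z']>0
# floor extents in chiller coords
c,si=np.cos(.03),np.sin(.03)
dx=P[...,0]-524; dy=P[...,1]+232
cx=c*dx+si*dy; cy=-si*dx+c*dy
for nm,lo,hi in [('floor',12,24),('rim',70,100),('rack',185,205),('rackall',120,215)]:
    m=ok&(Z>lo)&(Z<hi)&(abs(cx)<130)&(abs(cy)<90)
    if m.sum(): print(nm,m.sum(),np.percentile(cx[m],[0.5,50,99.5]).round(1),np.percentile(cy[m],[0.5,50,99.5]).round(1),np.median(Z[m]))
f=optics.grab_frame('side'); save(f,'s6.png')
f=optics.grab_frame('scene'); save(f,'c10.png')
E
```

```text
[ 517.72931376 -232.17355935  198.01605327] [3.14135938e+00 1.93948241e-03 2.64380103e-02] [0.0012, 0.0008, 0.2575, 0.0002, 0.0019, -0.0034]
floor 6506 [-108.    83.2  101.4] [-62.1   0.1  61.8] 18.855310291260544
rim 29168 [-115.3   82.7  129.4] [-83.   -0.6  82.6] 89.86091959000979
rack 27360 [-53.1  24.1  75.7] [-38.1   0.2  38.1] 194.6358635696194
rackall 36620 [-83.2  16.3  75.7] [-38.5   0.2  38.7] 194.4282193421987
```

View pics/w8.png

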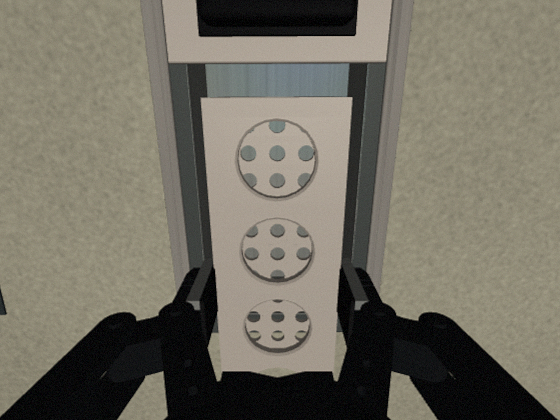

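View pics/s6.png

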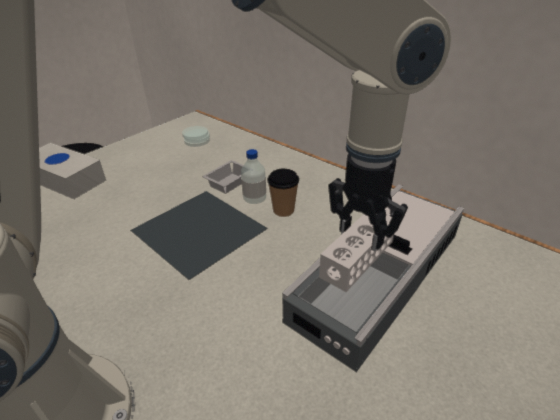

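View pics/c10.png

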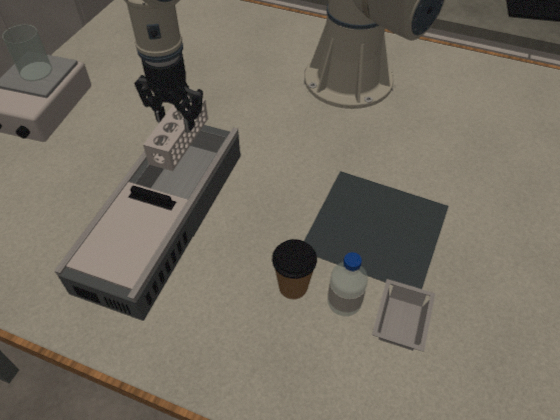

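The rack is centred over the well in y (±0.2 mm) and clear of the cover edge. Lowering.

>>> carry_out(increments=[[[0, 0, 0.06, 0, 0.001, -0.003], [0, 0, 0.12, 0, 0.001, -0.003], [0, 0, 0.18, 0, 0.001, -0.003], [0, 0, 0.24, 0, 0.001, -0.003], [0, 0, 0.275, 0, 0.001, -0.003]]])

```text
clock: 16.88
eef_pos: [516.6, -228.9, 86.3]
tcp_rot: [-3.141, 0.003, 0.034]
contact_force: [0.0, 0.1, -1.4]
opening: 0.649
```

>>> carry_out(increments=[[[0, 0, 0, 0, 0, 0], [0, 0, 0.005, 0, 0, 0], [0, 0, 0.01, 0, 0, 0], [0, 0, 0.01, 0, 0, 0]]])

```text
clock: 17.22
eef_pos: [518.4, -230.7, 85.3]
tcp_rot: [3.14, -0.001, 0.033]
contact_force: [0.7, 1.2, -2.2]
opening: 0.646
```

```bash
python3 - <<'E'
from roll import *
s=sense(); print(s['eef_pos'],s['tcp_rot'],s['contact_force'],s['wrist_torque'])
E
```

```text
[ 518.43989718 -230.73020976   85.31235691] [ 3.14028454e+00 -5.79578685e-04  3.27778054e-02] [ 0.6955913   1.23176644 -2.1595608 ] [-0.04502457 -0.02387987 -0.03308385]
```

>>> carry_out(increments=[[[0, 0.001, 0.004, 0, 0, 0], [0, 0.002, 0.008, 0, 0, 0], [0, 0.003, 0.012, 0, 0, 0], [0, 0.004, 0.015, 0, 0, 0], [0, 0.004, 0.015, 0, 0, 0]]])

```text
clock: 17.63
eef_pos: [517.7, -232.6, 78.2]
tcp_rot: [3.141, 0.001, 0.032]
contact_force: [-0.1, 0.8, -2.3]
opening: 0.644
```

```bash
python3 - <<'E'
from roll import *
s=sense(); print(s['eef_pos'],s['tcp_rot'],s['contact_force'],s['wrist_torque'])
E
```

```text
[ 517.72651799 -232.60107538   78.23715458] [3.14097572e+00 9.48067854e-04 3.19670404e-02] [-0.12529484  0.83859252 -2.27200811] [0.00384655 0.00729851 0.01458195]
```

>>> carry_out(increments=[[[0, 0, 0.002, 0, 0, 0], [0, 0, 0.004, 0, 0, 0], [0, 0, 0.005, 0, 0, 0], [0, 0, 0.005, 0, 0, 0]]])

```text
clock: 17.97
eef_pos: [517.8, -232.7, 77.7]
tcp_rot: [3.141, 0.001, 0.032]
contact_force: [-5.1, 1.2, 14.5]
opening: 0.643
```

```bash
python3 - <<'E'
from roll import *
s=sense(); print(s['eef_pos'],s['tcp_rot'],s['contact_force'],s['wrist_torque'])
E
```

```text
[ 517.79685906 -232.65508947   77.66302545] [3.14090394e+00 8.22629818e-04 3.19381252e-02] [-5.07398636  1.18755749 14.49745319] [0.60209649 0.83573232 0.02858387]
```

Resting on the floor (14 N upward). Partly open and lift straight out.

>>> carry_out(increments=[[[0, 0, -0.003, 0, 0, 0], [0, 0, -0.003, 0, 0, 0], [0, 0, -0.003, 0, 0, 0], [0, 0, -0.003, 0, 0, 0]]], hand=0.2)

```text
clock: 18.3
eef_pos: [517.8, -232.5, 77.5]
tcp_rot: [3.141, 0.001, 0.032]
contact_force: [-0.1, 0.2, 0.0]
opening: 0.802
```

>>> carry_out(increments=[[[0, 0, -0.03, 0, 0, 0], [0, 0, -0.08, 0, 0, 0], [0, 0, -0.16, 0, 0, 0], [0, 0, -0.24, 0, 0, 0], [0, 0, -0.28, 0, 0, 0]]])

```text
clock: 18.72
eef_pos: [519.2, -233.0, 193.9]
tcp_rot: [3.139, -0.003, 0.032]
contact_force: [0.9, -0.1, 0.1]
opening: 0.801
```

```bash
python3 - <<'E'
from roll import *
s=sense(); print(s['eef_pos'],s['tcp_rot'],s['contact_force'],s['qpos'])
f=optics.grab_frame('wrist'); save(f,'w9.png'); P=cloud(f); Z=P[...,2]; ok=f['range_z']>0
c,si=np.cos(.03),np.sin(.03)
dx=P[...,0]-524; dy=P[...,1]+232
cx=c*dx+si*dy; cy=-si*dx+c*dy
m=ok&(Z>66)&(Z<78)&(abs(cx)<100)&(abs(cy)<45); print(np.percentile(cx[m],[.5,99.5]),np.percentile(cy[m],[.5,99.5]),np.median(Z[m]))
A=np.c_[cx[m],cy[m],np.ones(m.sum())]; print('plane',np.linalg.lstsq(A,Z[m],rcond=None)[0])
m=ok&(Z>86)&(Z<93)&(abs(cx)<200)&(abs(cy)<60); print('cover edge',np.percentile(cx[m],[.5,2,99]))
f=optics.grab_frame('scene'); save(f,'c11.png'); P=cloud(f); Z=P[...,2]
dx=P[...,0]-524; dy=P[...,1]+232
cx=c*dx+si*dy; cy=-si*dx+c*dy
m=(Z>107)&(Z<118)&(cx>80)&(cx<170)&(abs(cy)<60); print('grip',m.sum(),np.percentile(cx[m],[2,50,98]),np.percentile(cy[m],[2,98]))
E
```

```text
[ 519.21022917 -232.98353749  193.89580101] [ 3.13907525e+00 -2.92231879e-03  3.21896771e-02] [ 0.92285311 -0.14879011  0.07322622] [-4.23882076e-01  3.29894242e-01  1.81319602e+00 -1.16026673e-03
  9.94770348e-01  1.11535843e+00]
[-91.52008594  75.79642531] [-28.1692317   27.48140417] 74.28229457281412
plane [ 1.03620572e-03 -6.16506016e-04  7.42500355e+01]
cover edge [ 96.33497373  96.49742167 131.97584777]
grip 251 [119.88101214 128.33365447 133.80128732] [-41.43119771  43.42943918]
```

View pics/w9.png

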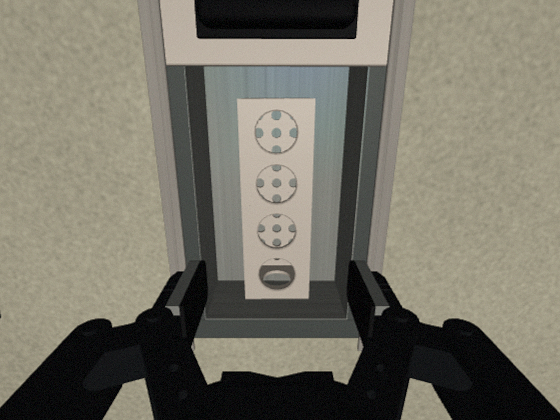

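View pics/c11.png

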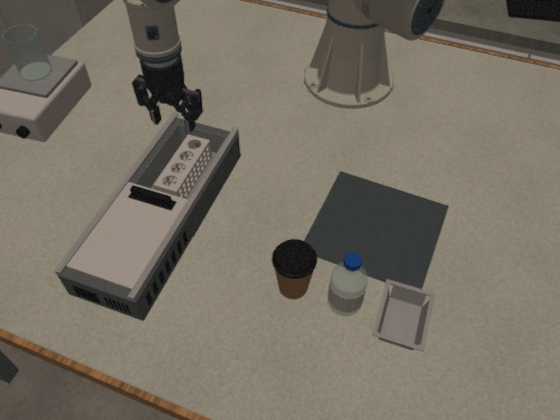

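Rack is flat in the well (top plane 74.3 mm, tilt about 0.1°) with wide holes up. Now I'll go behind the grip bar with the fingers shut.

```bash
python3 - <<'E'
from roll import *
print(inc([679,-227.3,190],[np.pi,0,.03]))
E
```

```text
[0.3981, -0.0022, 0.0113, 0.0034, -0.0048, 0.0021]
```

>>> carry_out(increments=[[[0.1, 0, 0.01, 0, 0, 0], [0.2, 0, 0.01, 0, 0, 0], [0.3, 0, 0.01, 0, 0, 0], [0.4, 0, 0.01, 0, 0, 0], [0.4, 0, 0.01, 0, 0, 0]]], hand=1)

```text
clock: 19.23
eef_pos: [683.7, -226.5, 184.2]
tcp_rot: [3.141, -0.002, 0.034]
contact_force: [-0.8, 0.7, -0.6]
opening: 0.086
```

```bash
python3 - <<'E'
from roll import *
s=sense();print(s['eef_pos'],s['opening'],inc([679,-227.3,120],[np.pi,0,.03]))
f=optics.grab_frame('wrist'); save(f,'w10.png')
E
```

```text
[ 683.66430948 -226.4882969   184.19586284] 0.08592428216862771 [-0.0121, 0.0015, 0.1605, 0.0008, -0.0024, 0.0035]
```

View pics/w10.png

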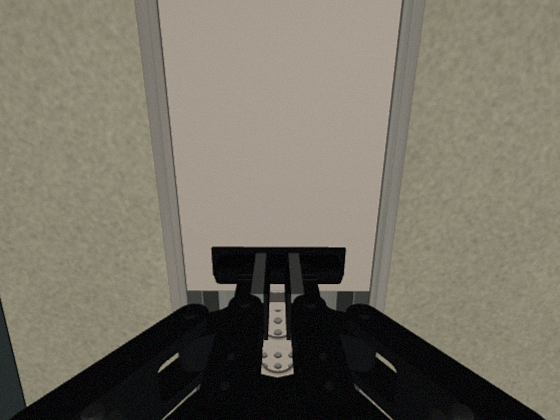

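>>> carry_out(increments=[[[-0.005, 0, 0.05, 0, 0, 0], [-0.006, 0, 0.1, 0, 0, 0], [-0.006, 0, 0.14, 0, 0, 0], [-0.006, 0, 0.158, 0, 0, 0], [-0.006, 0, 0.158, 0, 0, 0]]])

```text
clock: 19.7
eef_pos: [673.1, -227.0, 119.7]
tcp_rot: [-3.141, 0.005, 0.032]
contact_force: [0.1, -1.1, -0.4]
opening: -0.004
```

```bash
python3 - <<'E'
from roll import *
s=sense();print(s['eef_pos'],s['contact_force'],s['opening'],inc([679,-227.3,119],[np.pi,0,.03]))
c,si=np.cos(.03),np.sin(.03)
for x in (145,100,50,0,-60): print(x,inc([524+c*x,-232+si*x,119],[np.pi,0,.03]))
f=optics.grab_frame('side'); save(f,'s11.png')
cv2.imwrite('pics/s11z.png',cv2.resize(f['img'][120:300,300:500,::-1],(660,594)))
E
```

```text
[ 673.11841124 -226.96376885  119.7274917 ] [ 0.10119966 -1.08245692 -0.41077047] -0.004084675340501542 [0.0147, 0.0013, 0.0017, -0.0009, 0.0051, 0.0018]
145 [-0.0105, 0.0014, 0.0019, -0.0009, 0.0051, 0.0018]
100 [-0.123, 0.0012, 0.0025, -0.0009, 0.0051, 0.0018]
50 [-0.248, 0.0009, 0.0031, -0.0009, 0.0051, 0.0018]
0 [-0.373, 0.0007, 0.0038, -0.0009, 0.0051, 0.0018]
-60 [-0.523, 0.0004, 0.0046, -0.0009, 0.0051, 0.0018]
```

View pics/s11z.png

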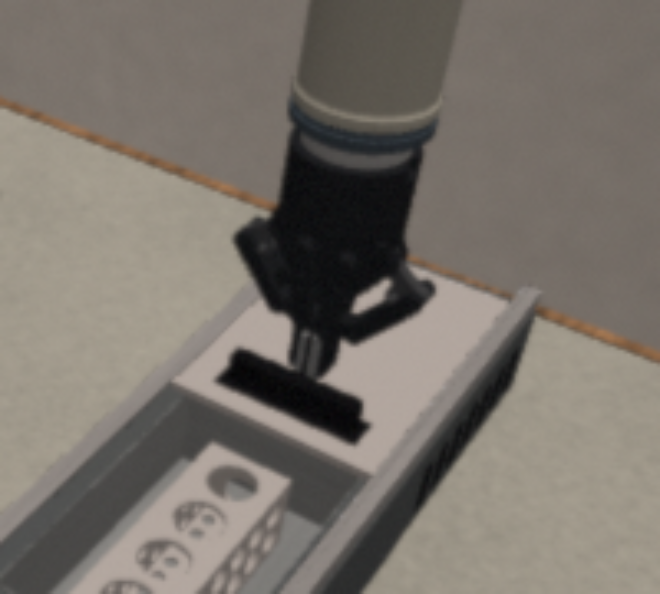

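The shut fingers are down behind the bar (side crop, about (310,365)). Pushing toward the well.

>>> carry_out(increments=[[[-0.015, 0, 0.001, 0, 0, 0], [-0.03, 0, 0.001, 0, 0, 0], [-0.05, 0, 0.001, 0, 0, 0], [-0.07, 0, 0.001, 0, 0, 0], [-0.09, 0, 0.001, 0, 0, 0]]])

```text
clock: 20.17
eef_pos: [639.2, -228.8, 123.0]
tcp_rot: [3.14, -0.001, 0.032]
contact_force: [2.8, 0.3, 2.5]
opening: 0.001
```

>>> carry_out(increments=[[[-0.025, 0, 0, 0, 0, 0], [-0.05, 0, 0, 0, 0, 0], [-0.075, 0, 0, 0, 0, 0], [-0.1, 0, 0, 0, 0, 0], [-0.125, 0, 0, 0, 0, 0]]])

```text
clock: 20.58
eef_pos: [588.4, -230.2, 122.1]
tcp_rot: [3.141, 0.001, 0.032]
contact_force: [3.5, -0.2, 1.9]
opening: 0.002
```

```bash
python3 - <<'E'
from roll import *
s=sense();print(s['eef_pos'],s['contact_force'],s['tcp_rot'])
c,si=np.cos(.03),np.sin(.03)
d=s['eef_pos']-[524,-232,0]; print('cx',c*d[0]+si*d[1],-si*d[0]+c*d[1])
for x in (0,-60): print(x,inc([524+c*x,-232+si*x,119],[np.pi,0,.03]))
f=optics.grab_frame('side'); cv2.imwrite('pics/s12z.png',cv2.resize(f['img'][120:300,300:500,::-1],(660,594)))
E
```

```text
[ 588.38993536 -230.23684525  122.08492046] [ 3.50693835 -0.23111558  1.90462521] [3.14082995e+00 6.24109804e-04 3.20579880e-02]
cx 64.41384877281321 -0.16904692713396785
0 [-0.161, -0.0008, 0.0078, 0.0007, 0.0006, 0.002]
-60 [-0.311, -0.0011, 0.0079, 0.0007, 0.0006, 0.002]
```

View pics/s12z.png

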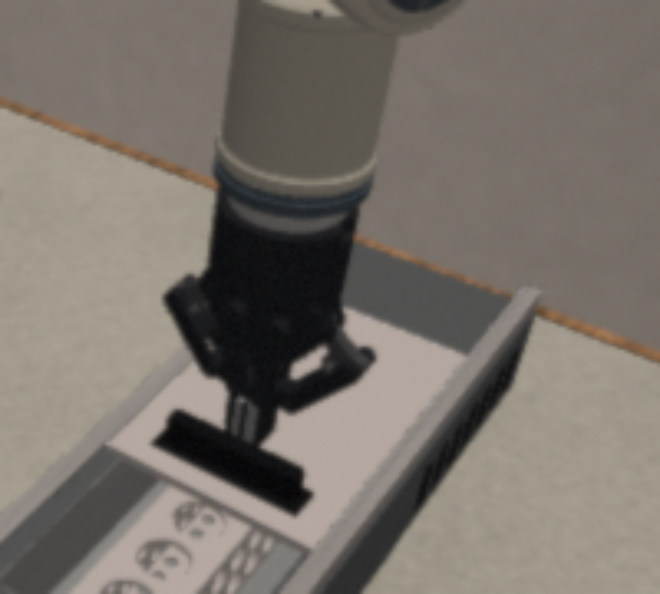

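>>> carry_out(increments=[[[-0.025, 0, 0.002, 0, 0, 0], [-0.05, 0, 0.002, 0, 0, 0], [-0.075, 0, 0.002, 0, 0, 0], [-0.1, 0, 0.002, 0, 0, 0], [-0.125, 0, 0.002, 0, 0, 0]]])

```text
clock: 21.05
eef_pos: [538.3, -231.7, 121.1]
tcp_rot: [3.141, 0.001, 0.032]
contact_force: [3.7, 0.5, 1.3]
opening: 0.004
```

>>> carry_out(increments=[[[-0.025, 0, 0.002, 0, 0, 0], [-0.05, 0, 0.002, 0, 0, 0], [-0.075, 0, 0.002, 0, 0, 0], [-0.1, 0, 0.002, 0, 0, 0], [-0.125, 0, 0.002, 0, 0, 0]]])

```text
clock: 21.47
eef_pos: [488.4, -233.3, 120.3]
tcp_rot: [3.141, 0.001, 0.032]
contact_force: [2.4, -0.2, 0.6]
opening: 0.002
```

```bash
python3 - <<'E'
from roll import *
s=sense();print(s['eef_pos'],s['contact_force'],s['tcp_rot'])
c,si=np.cos(.03),np.sin(.03)
d=s['eef_pos']-[524,-232,0]; print('cx',c*d[0]+si*d[1],-si*d[0]+c*d[1])
f=optics.grab_frame('scene'); P=cloud(f); Z=P[...,2]
dx=P[...,0]-524; dy=P[...,1]+232
cx=c*dx+si*dy; cy=-si*dx+c*dy
m=(Z>85)&(Z<92)&(abs(cx)<250)&(abs(cy)<50); print('cover far edge',np.percentile(cx[m],[98,99,99.8]))
E
```

```text
[ 488.3502161  -233.33025716  120.32373767] [ 2.36566143 -0.19806059  0.60423726] [3.14109438e+00 1.03964611e-03 3.20873341e-02]
cx -35.673644428451595 -0.2603254920426803
cover far edge [142.96865034 144.91335024 146.22080342]
```

>>> carry_out(increments=[[[-0.013, 0, 0, 0, 0, 0], [-0.026, 0, 0, 0, 0, 0], [-0.039, 0, 0, 0, 0, 0], [-0.052, 0, 0, 0, 0, 0], [-0.065, 0, 0, 0, 0, 0]]])

```text
clock: 21.93
eef_pos: [463.0, -234.1, 120.3]
tcp_rot: [3.141, 0.001, 0.032]
contact_force: [2.8, 1.9, -1.0]
opening: 0.002
```

>>> carry_out(increments=[[[-0.004, 0, 0, 0, 0, 0], [-0.008, 0, 0, 0, 0, 0], [-0.012, 0, 0, 0, 0, 0]]])

```text
clock: 22.18
eef_pos: [458.7, -234.4, 120.5]
tcp_rot: [3.141, 0.001, 0.032]
contact_force: [2.5, 2.1, -2.0]
opening: 0.002
```

```bash
cat > cov.py <<'E'
from roll import *
s=sense();print(s['eef_pos'],s['contact_force'],s['clock'])
c,si=np.cos(.03),np.sin(.03)
d=s['eef_pos']-[524,-232,0]; print('cx',c*d[0]+si*d[1],-si*d[0]+c*d[1])
for n in ('scene','side'):
    f=optics.grab_frame(n); P=cloud(f); Z=P[...,2]
    dx=P[...,0]-524; dy=P[...,1]+232
    cx=c*dx+si*dy; cy=-si*dx+c*dy
    m=(Z>85)&(Z<93)&(abs(cx)<250)&(abs(cy)<50); print(n,'cover edges',np.percentile(cx[m],[.2,1,98,99,99.8]))
    m=(Z>108)&(Z<117)&(abs(cx)<150)&(abs(cy)<48)&(abs(cy)>25); print('bar',np.percentile(cx[m],[2,50,98]))
    print('net',[(np.round(k['point'],1),round(k['confidence'],2)) for k in nets.tip_of('cover_grip',n)])
print('bar shut at',524-85*c,-232-85*si)
E
python3 cov.py
```

```text
[ 458.65905193 -234.37439404  120.47160533] [ 2.46937096  2.06618734 -1.95322831] 22.1833
cx -65.38276798187573 -0.4133912185104831
scene cover edges [-105.27914759  -88.2396659   113.93223729  115.39739319  117.12062795]
bar [-86.22117483 -78.33225118 -73.95750678]
net [(array([ 437. , -236.9,  106.4]), 0.74)]
side cover edges [-112.31080544 -111.77700882  109.08620086  111.00390871  113.2971098 ]
bar [-91.604308   -86.84943079 -78.89361213]
net [(array([ 437.9, -234.7,  100.7]), 0.63)]
bar shut at 439.03824713133605 -234.54961751721214
```

Almost there; push gently until the stop is felt.

>>> carry_out(increments=[[[-0.003, 0, 0, 0, 0, 0], [-0.006, 0, 0, 0, 0, 0], [-0.009, 0, 0, 0, 0, 0], [-0.009, 0, 0, 0, 0, 0]]])

```text
clock: 22.72
eef_pos: [455.9, -234.6, 120.5]
tcp_rot: [3.141, -0.001, 0.032]
contact_force: [5.9, 1.6, -4.8]
opening: -0.004
```

```bash
python3 cov.py
```

```text
[ 455.86731911 -234.60165872  120.5288676 ] [ 5.86469557  1.61458036 -4.77905688] 22.7167
cx -68.18006154123343 -0.5568142147000157
scene cover edges [-107.57507432  -90.99616909  111.22330917  112.74276621  114.01779087]
bar [-89.58769588 -81.46799209 -76.14637225]
net [(array([ 435.3, -235.1,  103.5]), 0.93)]
side cover edges [-115.08528776 -114.22974561  107.10711847  108.63733113  110.53594407]
bar [-93.88630412 -89.00949826 -80.09601166]
net [(array([ 437.5, -236.3,  100.1]), 0.94)]
bar shut at 439.03824713133605 -234.54961751721214
```

>>> carry_out(increments=[[[-0.003, 0, 0, 0, 0, 0], [-0.005, 0, 0, 0, 0, 0], [-0.005, 0, 0, 0, 0, 0]]])

```text
clock: 23.17
eef_pos: [455.8, -234.7, 120.7]
tcp_rot: [3.14, -0.005, 0.031]
contact_force: [13.3, 3.3, -10.1]
opening: 0.001
```

```bash
python3 -c "
from roll import *
s=sense();print(s['eef_pos'],s['contact_force'])"
```

```text
[ 455.77375155 -234.71347223  120.69853131] [ 13.31164417   3.28948499 -10.12790905]
```

Hard stop reached: no further motion, and force has risen to 13 N. Backing off, then lifting clear.

>>> carry_out(increments=[[[0.02, 0, 0, 0, 0, 0], [0.05, 0, 0, 0, 0, 0], [0.05, 0, -0.08, 0, 0, 0], [0.05, 0, -0.18, 0, 0, 0], [0.05, 0, -0.28, 0, 0, 0]]])

```text
clock: 23.58
eef_pos: [472.7, -233.4, 232.9]
tcp_rot: [-3.141, 0.004, 0.032]
contact_force: [1.2, -0.7, -0.1]
opening: -0.0
```

```bash
python3 cov.py; python3 - <<'E'
from h import *
for n in ('scene','side'):
    f=optics.grab_frame(n); save(f,n+'_end.png')
    for k in ['bottle','foil_tray','cup']:
        print(k,[(np.round(d['point']),round(d['confidence'],2)) for d in nets.tip_of(k,n)[:1]])
E
```

```text
[ 472.74417963 -233.44106839  232.92312653] [ 1.24142351 -0.71805729 -0.09492834] 23.5833
cx -51.27598254810045 0.09702401541993422
scene cover edges [-108.91823188  -93.23336707  111.32232152  112.97838973  114.36128946]
bar [-90.34530376 -81.52477729 -74.95731271]
net [(array([ 437.6, -233.9,   99.8]), 0.74)]
side cover edges [-114.49040478 -113.80688094  105.58103736  107.3323687   110.56434707]
bar [-93.87780525 -89.31949579 -80.91246753]
net [(array([ 437.6, -232.1,  102.6]), 0.85)]
bar shut at 439.03824713133605 -234.54961751721214
bottle [(array([676., 205.,   3.]), 0.65)]
foil_tray [(array([677., 313.,  -0.]), 0.78)]
cup [(array([677.,  96.,   0.]), 0.93)]
bottle [(array([676., 204.,  -0.]), 0.87)]
foil_tray [(array([677., 316.,   1.]), 0.63)]
cup [(array([683.,  99.,   2.]), 0.75)]
```

View pics/scene_end.png

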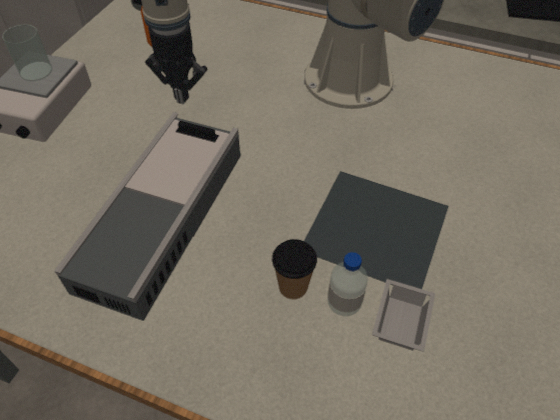

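View pics/side_end.png

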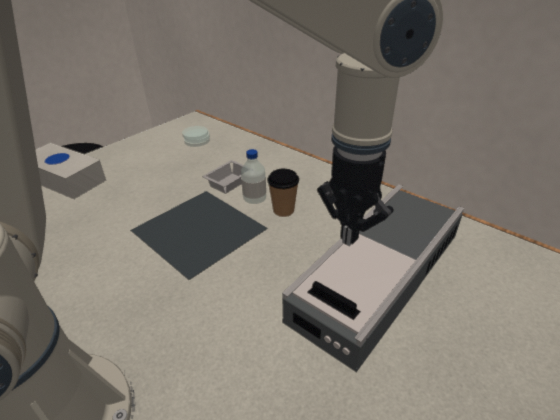

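The cover is fully shut, with the bar at the near end (scene (197,130), side (335,298)). The bottle, tray and cup haven't moved, and the arm is clear. Handing in.

>>> carry_out(increments=[[[0, 0, 0, 0, 0, 0], [0, 0, 0, 0, 0, 0]]])

```text
clock: 24.35
eef_pos: [473.1, -233.8, 232.2]
tcp_rot: [3.141, 0.001, 0.032]
contact_force: [0.4, 0.6, 0.7]
opening: -0.003
```

```bash
python3 -c "
from rig import r
print(r.sign_off())"
```

```text
the job is handed in; nothing more can be done
None
```

I rolled the rack two quarter turns toward −y and released it to lie free on the mat each time: first with the 17 mm holes up, then with the wide holes up. During each roll it was held a few mm off the mat until its edge touched down at about 60° of tilt. Before the second roll I also carried it about 40 mm back so it would stay on the mat. I then lowered it into the chiller's well until it touched the floor, released it, and pushed the cover shut with closed fingers. The job took about 24 s.

**Last checks:**
- **Rack:** with wide holes up, its top measured 74.3 mm above the bench, with about 0.1° of tilt. The expected height is 74 mm. This was measured before the cover went over it.
- **Cover:** it stopped moving at the end of its travel and the push force rose to 13 N. The far edge read 111–114 mm in one camera and 106–111 mm in the other, against a nominal 112.5 mm. That disagreement is camera offset plus the low pixel count at the edge. The network put the grip bar within about 3 mm of its shut position.
- **Bottle, foil tray and cup:** all where they started, within measuring error.
- **Arm:** clear of everything at hand-in.

No check failed. The highest force I saw was about 15 N.

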